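# Bin the used flux syringe in the bench-top pedal bin

## Task

The used-up flux syringe on the mat belongs in the grey bench-top waste bin. Press the bin's pedal down until it meets its stop, slide it sideways to the left (as seen facing the pedal) and let it up under the catch so that the lid stays open by itself, and drop the syringe in; then press the pedal off the catch, slide it back and ease it all the way up so that the lid comes down gently instead of slamming. Feel for the stop and do not force the pedal against it, and leave the other things on the bench where they lie.

Things in the scene. Friction and masses are not known exactly. Their poses are not given: they have to be found in the camera images.
- waste_bin: Grey sheet-steel bench-top pedal bin, fixed to the bench. Origin: centre of its underside, on the bench; x axis from the pedal side to the hinge side, y to the left as seen facing the pedal, z up. Can 150 mm (x) by 170 mm (y), rim 200 mm high, walls 4 mm, inner floor 115 mm high; a linkage cover behind it reaches to x = +105 mm.
- gate_front (a point): On the bin's front, 55 mm up: middle of an aluminium gate plate with an L-slot for the pedal bar: straight down, then at the bottom to the bin's +y under a catch whose end is turned down 2.5 mm. Catch and stop (the slot's foot) go with the plate, which is screwed on up to 5 mm higher or lower from bin to bin: 8.5 mm at the tread, not measured, to be felt. The point does not show it.
- bin_mouth (a point): Centre of the bin's mouth at rim height (200 mm above the bench); the opening is 142 mm along the bin's x, 162 mm along its y. With the pedal on its catch the lid stands 65 to 95 degrees open on the hinge side (hinge 90 mm behind this point, upper edge 0.37 m above the bench), so the front half of the mouth has most room above it.
- lid (a joint): Angle of the lid, rad: 0 shut, grows as it opens. Linked to the pedal: lid = 5 x pedal angle; 1.15 to 1.65 with the pedal on its catch. About 0.25 kg, 168 mm from hinge to front edge. It falls shut fast if the pedal is let go off its catch; faster than 2.5 rad/s is a slam (that is a tread rising at 100 mm/s).
- pedal (a joint): Tilt of the pedal about its shaft, rad: 0 fully up (a spring and the lid's weight bring it there), grows as it is pressed. Differs with the gate plate: hanging on the catch 0.23 to 0.33; at its stop 0.28 to 0.375, always about 0.045 beyond the hanging value; clear of the catch's turned-down end only in the last 0.015 before the stop.
- pedal_side (a joint): Sideways position of the pedal on its shaft, m: 0 in the straight part of the slot, 0.014 (its end) fully to the bin's +y under the catch. A light spring (0.7 N at 0, 2.4 N at 0.014) draws it back to 0. It must be past about 0.0125 to rise behind the catch's turned-down end, which then keeps it there.
- pedal_arm: The pedal: a flat steel bar 8 mm wide, 12 mm high, with the tread at its outer end. Origin on its shaft, 40 mm behind the bin's centre, 65 mm above the bench; x axis along the bar away from the tread, which at rest slopes up towards the tread by 0.2 rad. A rise of 8 to 10 N tells the stop; over 35 N on the pedal (all finger contacts summed) is forcing it.
- tread (a point): Centre of the tread's upper face: steel plate with rubber ribs, 60 mm along the bar, 50 mm wide (44 mm between side flanges 8 mm high). 200 mm from the shaft, 154 to 160 mm in front of the bin's centre. Height 114 mm at rest, 49 to 69 mm on the catch, 40 to 60 mm at the stop. Pressing takes 6 to 11 N, then rises steeply at the stop. The flanges let closed fingertips push it sideways (5 to 10 N).
- syringe_mid (a point): Middle of the flux syringe's barrel, 8 mm above the mat: clear plastic syringe with blue tip, 119 mm long, 28 mm across its finger flange, 30 g; barrel 12 mm wide, 16 mm high, reaching 40 mm either way from this point along the syringe's x axis (tip to +x), which lies roughly along world y.
- flux_syringe: The syringe as a whole: origin on the mat below a point 4 mm nearer its tip than syringe_mid, x axis along it towards the tip.
- marker_black: Bystander, to be left alone: felt marker, 126x11x13 mm, lying beyond the syringe to the left. Origin at the centre of its underside.
- flux_brush: Bystander, to be left alone: thin metal-handled brush, 133x14x10 mm, lying between the syringe and the bin's left side. Origin at the centre of its underside.
- tweezers: Bystander, to be left alone: fine tweezers, 121x14x9 mm, lying to the right of the bin's pedal. Origin at the centre of its underside.
- driver_fine: Bystander, to be left alone: thin screwdriver, 131x14x15 mm, at the far left. Origin at the centre of its underside.

How it is judged:
By the outcome, as a careful person would: the job done as asked, in the order asked, and still so for the second after the job is handed in, with the robot touching nothing.
It also fails if it takes over 69 s, if anything falls off the work surface, if the arm or the gripper's body presses on something with over 40 N, if the wrist force passes 120 N, or if a joint passes its speed limit or range.

## Robot

A 6-joint arm with a two-finger parallel gripper is mounted at the origin on a cart in front of the work surface, level with it; the furniture and walls round the work are solid. World frame = base frame: x ahead of the robot, y to its left, z up, the work surface at z = 0. Lengths are in m, angles in rad, forces in N, time in s.
With the tool pointing down it reaches from about 0.375 to 0.975 m from the base axis. Payload 3.8 kg.
Tool frame: the origin (TCP) lies at the very end of the fingers, on their centre line; the grasp point (between the pads) lies 19 mm behind it; y points along the fingers, x is the direction in which the jaws open and shut, and the axes are right-handed (so a half turn about y gives the same grasp; the last joint's range is limited). The gripper opens to 85 mm and grips with 20 to 120 N. Pads are 22 mm wide; open, the fingers measure 114 mm over their backs; the gripper's body (76 mm by 85 mm) begins 54 mm behind the grasp point. The pads swing forward as they close: fully open they stand 13 mm farther back than shut.
Start: joints at [1.284, 0.264, 1.604, -0, 1.274, -0.037], TCP at [0.167, 0.654, 0.231] pointing down, gripper open.
Joint ranges: [-2.63, 2.63], [-0.94, 2.18], [0.31, 2.57], [-1.31, 4.45], [0, 2.66], [-2.55, 2.55]. Speed limits (rad/s): [2.57, 2.57, 3.14, 3.14, 3.14, 3.14].

## Interface

Orientations are given as a unit quaternion [x, y, z, w].
In Python, from plant import arm, capture, order gives the robot as it stands. The module is installed in compiled form; this text tells all that it offers.
- The arm moves only by the tool step_arm, never from a script. Its argument "plan" is a list of rows, each an object of numbers: "tx", "ty", "tz": the shift along the tool's x, y, z in cm; "twist": the turn about the tool's y in rad; "gripper": the closure in counts, from 0 (fully open) to 255 (shut). In form: [{"tx": .., "ty": .., "tz": .., "twist": .., "gripper": ..}, ...]. A call has 1 to 20 rows; each row shifts and turns the commanded pose from where the row before left it, along the tool's axes as they then stand; what a row does not reach is not made up. A row lasts 1/10 s, in which the tool goes at most 50 mm and 8.59 degrees, less where a joint would pass 70% of its speed; a pose out of reach is approached as far as the arm can. A call is refused whole if a number of a shift passes 5 or a number of a turn 0.15, either way. A call with a gripper value outside its range is refused whole. The fingers move at their own pace and stop on an object; "force" is the grip in N (left out, the last holds). Time passes only in rows, so rows that do not move let the fingers close. It gives the time, the measured TCP pose, the force and the opening at its end, in the units of the state.
- arm.observe(): the state, without advancing time (a new reading comes with each control period).
- capture(name): name is "scene" or "top"; returns a dict with "color" (420x560x3 uint8, red, green, blue), "fx", "fy", "cx", "cy" (pixels), "origin" and "rotation" of the camera in the world. Camera axes: x right, y up, looking along -z (the intrinsics and any distortion apply to the point x, -y, -z); pixel columns grow to the right and rows downward; lengths in m; the calibration is good to about 2 mm. A picture is of the moment at which its call begins. There is no depth.
- order.close_job(): hands the job in, once; it reports no verdict.
The state is a dict: "time_s": time; "joint_pos": joint angles; "joint_vel": joint speeds; "joint_efforts": joint torques, N m; "ee_pos": TCP position; "tcp_rot": TCP orientation; "wrist_force": force on the tool from outside, world axes, zero at the start; "moment": the same for the moment, N m; "gripper_width": opening from 0.0 (shut) to 1.0 (fully open).
Only numpy, scipy, OpenCV 4.12 (cv2) and the standard library are available. Lean on these libraries where they do the work, as an engineer would, in place of code of your own. Each camera call takes 0.05 s, during which the arm holds its last target. There are 200 camera calls.

## Working session

There is one attempt and no reset: what is moved stays moved. The work goes in short steps, Python scripts to look and compute and a tool call to move; the robot and the scene stay as the last step left them, time stands still between calls to the robot, and variables do not carry over. Pictures are saved under pics/ and viewed, about 8 in all and at most 12, crops included, and the job is handed in when it is done.

Besides the shell and the picture viewer there is one more tool, called after "Call:" by a JSON object that holds its "api" and its "payload". step_arm: Moves the arm, as the interface text tells. Its arguments: {"type":"object","properties":{"plan":{"type":"array","items":{"type":"object","properties":{"tx":{"type":"number"},"ty":{"type":"number"},"tz":{"type":"number"},"twist":{"type":"number"},"gripper":{"type":"number"}}}},"force":{"type":"number"}},"required":["plan"]}

```bash
mkdir -p pics
cat > h.py <<'E'
import numpy as np, cv2
from plant import arm, capture, order
def ray(c,u,v):
    d=np.array([(u-c['cx'])/c['fx'],-(v-c['cy'])/c['fy'],-1.0]); return np.array(c['origin']),np.array(c['rotation'])@d
def onz(c,u,v,z):
    o,d=ray(c,u,v); return o+d*(z-o[2])/d[2]
def proj(c,p):
    q=np.array(c['rotation']).T@(np.array(p)-c['origin']); return c['cx']+c['fx']*q[0]/-q[2], c['cy']-c['fy']*q[1]/-q[2]
def save(c,n): cv2.imwrite(f'pics/{n}.png',cv2.cvtColor(c['color'],cv2.COLOR_RGB2BGR))
E
python3 - <<'E'
from h import *
s=arm.observe()
for k in s: print(k,np.round(s[k],3))
for n in ('scene','top'):
    c=capture(n); save(c,n+'0'); print(n,{k:(np.round(v,3).tolist()) for k,v in c.items() if k!='color'})
    np.save(n+'0.npy',c,allow_pickle=True)
E
```

```text
time_s 0.0
joint_pos [ 1.284  0.265  1.605 -0.     1.274 -0.037]
joint_vel [ 0.    -0.001  0.    -0.001  0.     0.001]
joint_efforts [ 1.0000e-03 -5.1510e+01 -3.6731e+01 -0.0000e+00  1.3000e-02 -0.0000e+00]
ee_pos [0.167 0.653 0.23 ]
tcp_rot [ 0.559  0.433 -0.434 -0.558]
wrist_force [ 0.319 -0.169  0.454]
moment [-0.     0.021  0.02 ]
gripper_width 1.001
scene {'fx': 502.772, 'fy': 502.772, 'cx': 272.402, 'cy': 211.959, 'origin': [0.66, -1.226, 0.789], 'rotation': [0.522, 0.023, 0.017, 0.853]}
top {'fx': 544.012, 'fy': 544.012, 'cx': 283.768, 'cy': 208.545, 'origin': [-0.28, -0.351, 1.312], 'rotation': [0.279, -0.174, -0.484, 0.811]}
```

View pics/scene0.png

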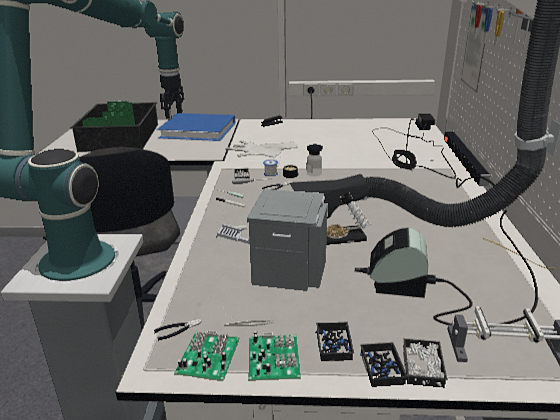

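View pics/top0.png

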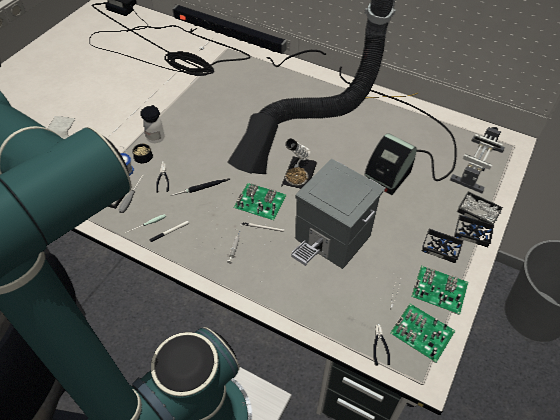

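The top view shows the pedal at about (307,251), the bin around (337,215), the syringe near (233,245), the brush at (262,226), and the marker at (168,231). Camera rotations are quaternions, so I'll fix the helper and zoom in.

```bash
sed -i "s/np.array(c\['rotation'\])/Rm(c)/g" h.py
cat >> h.py <<'E'
from scipy.spatial.transform import Rotation
def Rm(c): return Rotation.from_quat(c['rotation']).as_matrix()
def load(n): return np.load(n+'.npy',allow_pickle=True).item()
def crop(c,n,u0,v0,w,h,s):
    im=cv2.resize(c['color'][v0:v0+h,u0:u0+w],None,fx=s,fy=s,interpolation=cv2.INTER_CUBIC); cv2.imwrite(f'pics/{n}.png',cv2.cvtColor(im,cv2.COLOR_RGB2BGR))
E
python3 - <<'E'
from h import *
c=load('top0'); crop(c,'crop1',205,150,185,135,4)
E
```

```text
(no output)
```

View pics/crop1.png

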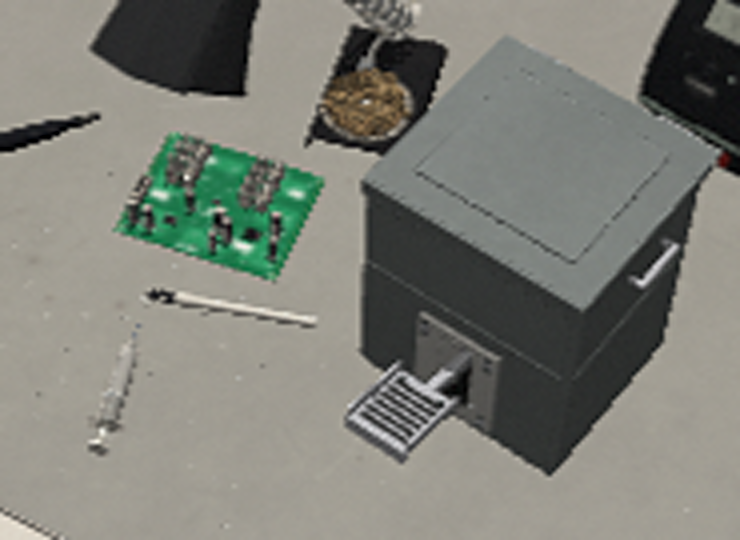

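The zoom shows the tread (crop corners 347,420 / 395,365 / 457,403 / 403,458), bin foot corners (362,352), (550,473), (664,345), and the syringe from plunger (97,445) to tip (137,328).

Run:
```python
from h import *
c=load('top0')
f=lambda u,v,z: onz(c,205+(u+.5)/4-.5,150+(v+.5)/4-.5,z)
P=lambda n,p: print(n,np.round(p,4))
a=f(362,352,0);b=f(550,473,0);d=f(664,345,0)
P('FL',a);P('FR',b);P('BR',d); print('w',np.linalg.norm(a-b),'d',np.linalg.norm(b-d))
yv=(a-b)/np.linalg.norm(a-b); xv=np.array([yv[1],-yv[0],0]); P('xv',xv); P('yaw',np.arctan2(xv[1],xv[0]))
cen=(a+b)/2+xv*.075; P('centre',cen); P('tread pred',cen-xv*.157)
t=[f(347,420,.122),f(395,365,.122),f(457,403,.118),f(403,458,.118)]
for q in t:P('t',q)
tc=np.mean(t,0);P('tread',tc); P('rel',[(tc-cen)@xv,(tc-cen)@yv])
for n,(u,v) in dict(L=(363,185),T=(507,38),R=(720,155),B=(585,308)).items(): P(n,f(u,v,.205))
for n,(u,v,z) in dict(plung=(97,445,.008),fl=(105,420,.008),tip=(137,328,.008)).items(): P(n,f(u,v,z))
for u,v in ((145,295),(315,322)): P('brush',f(u,v,.005))
s=arm.observe();P('R',Rotation.from_quat(s['tcp_rot']).as_matrix())
```

```text
FL [ 0.5637  0.0431 -0.    ]
FR [ 0.5345 -0.1222  0.    ]
BR [ 0.6768 -0.1505  0.    ]
w 0.16786848925025719 d 0.1451530698241515
xv [ 0.9847 -0.174   0.    ]
yaw -0.1749
centre [ 0.6229 -0.0526 -0.    ]
tread pred [ 0.4683 -0.0253 -0.    ]
t [ 0.4322 -0.0099  0.122 ]
t [ 0.4864 -0.0177  0.122 ]
t [ 0.4813 -0.0663  0.118 ]
t [ 0.4259 -0.0543  0.118 ]
tread [ 0.4564 -0.0371  0.12  ]
rel [-0.1666 -0.0137]
L [0.5521 0.0432 0.205 ]
T [0.7195 0.0163 0.205 ]
R [ 0.6906 -0.1547  0.205 ]
B [ 0.5299 -0.1267  0.205 ]
plung [0.3967 0.1685 0.008 ]
fl [0.4174 0.1746 0.008 ]
tip [0.498  0.1965 0.008 ]
brush [0.5288 0.2083 0.005 ]
brush [0.5679 0.0848 0.005 ]
R [[ 2.472e-01 -6.000e-04 -9.690e-01]
 [ 9.690e-01 -2.000e-03  2.472e-01]
 [-2.100e-03 -1.000e+00  1.000e-04]]
```

Run:
```python
from h import *
c=load('scene0'); crop(c,'crop2',200,175,140,105,5)
t=load('top0')
B=np.array([.623,-.054,0]);
for y in (-.165,-.175):
  R=Rotation.from_euler('z',y).as_matrix()
  for n,p in dict(FL=(-.075,.085,0),FR=(-.075,-.085,0),BR=(.075,-.085,0),tr=(-.157,0,.114),rimFR=(-.075,-.085,.2)).items():
    w=B+R@np.array(p); print(n,np.round((np.array(proj(t,w))-[205,150])*4,0),np.round((np.array(proj(c,w))-[200,175])*5,0))
```

```text
FL [361. 352.] [341. 396.]
FR [553. 473.] [270. 562.]
BR [665. 337.] [548. 593.]
tr [395. 396.] [156. 285.]
rimFR [584. 305.] [254. 231.]
FL [361. 350.] [343. 395.]
FR [552. 473.] [269. 561.]
BR [666. 339.] [547. 593.]
tr [393. 395.] [157. 284.]
rimFR [582. 305.] [253. 231.]
```

View pics/crop2.png

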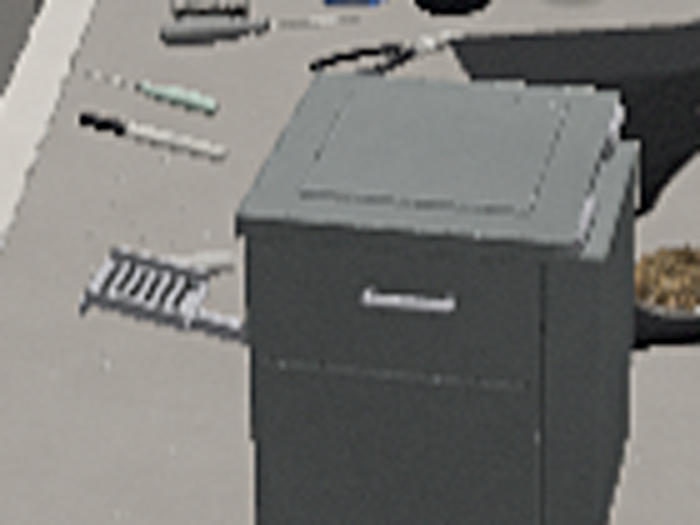

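Run:
```python
from h import *
c=load('scene0');t=load('top0')
def tri(a,b):
    o1,d1=ray(t,205+(a[0]+.5)/4-.5,150+(a[1]+.5)/4-.5);o2,d2=ray(c,200+(b[0]+.5)/5-.5,175+(b[1]+.5)/5-.5)
    A=np.c_[d1,-d2];s=np.linalg.lstsq(A,o2-o1,rcond=None)[0];p,q=o1+d1*s[0],o2+d2*s[1];return (p+q)/2,np.linalg.norm(p-q)
R=Rotation.from_euler('z',-.168).as_matrix();B=np.array([.623,-.054,0])
for n,a,b in (('outL',(347,416),(113,248)),('outR',(403,458),(84,300)),('inR',(457,403),(190,322)),('inL',(397,364),(205,262)),('c',(400,410),(147,287)),('lidFR',(585,308),(238,225)),('lidBR',(720,155),(590,250)),('lidFL',(363,185),(315,72))):
    p,e=tri(a,b);print(n,np.round(p,4),round(e,4),'bin',np.round(R.T@(p-B),4))
```

```text
outL [ 0.438  -0.0067  0.1237] 0.0078 bin [-0.1903  0.0157  0.1237]
outR [ 0.4291 -0.0526  0.1174] 0.0055 bin [-0.1914 -0.031   0.1174]
inR [ 0.4882 -0.0634  0.1109] 0.0044 bin [-0.1313 -0.0318  0.1109]
inL [ 0.4912 -0.0167  0.1214] 0.0058 bin [-0.1362  0.0148  0.1214]
c [ 0.4616 -0.0341  0.116 ] 0.0039 bin [-0.1625 -0.0074  0.116 ]
lidFR [ 0.5272 -0.1277  0.2069] 0.0024 bin [-0.0821 -0.0887  0.2069]
lidBR [ 0.6972 -0.1526  0.2031] 0.0078 bin [ 0.0897 -0.0848  0.2031]
lidFL [0.5512 0.0428 0.2099] 0.0047 bin [-0.087   0.0834  0.2099]
```

Triangulation puts the tread at about (0.461, -0.033, 0.115), within the expected height, and the bin at (0.623, -0.055) with yaw -0.168. Next I move above the tread with the gripper shut.

Call:
{"api": "step_arm", "payload": {"plan": [{"twist": -0.081, "gripper": 255}, {"tx": -3.92, "tz": -2.51}, {"tx": -3.92, "tz": -2.51}, {"tx": -3.92, "tz": -2.51}, {"tx": -3.92, "tz": -2.51}, {"tx": -3.92, "tz": -2.51}, {"tx": -3.92, "tz": -2.51}, {"tx": -3.92, "tz": -2.51}, {"tx": -3.92, "tz": -2.51}, {"tx": -3.92, "tz": -2.51}, {"tx": -3.92, "tz": -2.51}, {"tx": -3.92, "tz": -2.51}, {"tx": -3.92, "tz": -2.51}, {"tx": -3.92, "tz": -2.51}, {"tx": -3.92, "tz": -2.51}, {"tx": -3.92, "tz": -2.51}, {"tx": -3.92, "tz": -2.51}, {"ty": 2}, {"ty": 2}, {"ty": 1}]}}

```text
$.plan[0]: bad value
```

Run:
```python
from h import *
s=arm.observe()
for k in ('time_s','ee_pos','wrist_force','gripper_width'): print(k,np.round(s[k],4))
print(np.round(Rotation.from_quat(s['tcp_rot']).as_matrix(),3))
t=capture('top');c=capture('scene')
a=cv2.resize(t['color'][190:290,260:370],None,fx=3.6,fy=3.6,interpolation=cv2.INTER_CUBIC)
b=cv2.resize(c['color'][160:260,200:310],None,fx=3.6,fy=3.6,interpolation=cv2.INTER_CUBIC)
cv2.imwrite('pics/h1.png',np.hstack([a,b])[:,:,::-1])
print((np.array(proj(t,s['ee_pos']))-[260,190])*3.6,(np.array(proj(c,s['ee_pos']))-[200,160])*3.6)
```

```text
time_s 0.1
ee_pos [0.1667 0.6534 0.2301]
wrist_force [0.4543 0.078  0.1262]
gripper_width 1.0
[[ 0.247 -0.001 -0.969]
 [ 0.969 -0.002  0.247]
 [-0.002 -1.     0.   ]]
[-892.46282655   46.59488527] [ -92.56395784 -146.11985389]
```

View pics/h1.png

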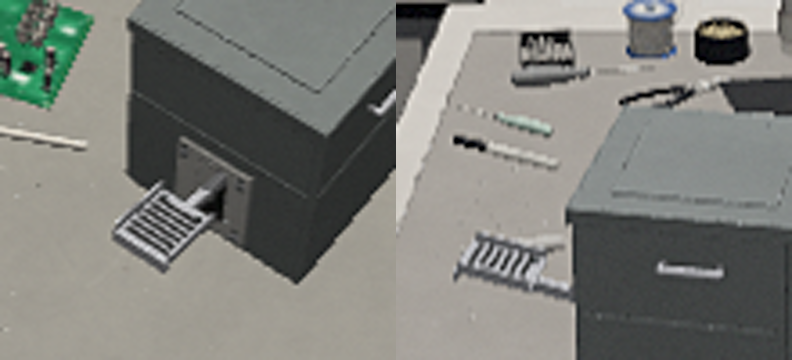

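The call was refused because every row needs all its keys, so the arm hasn't moved. I'll send it again with full rows.

Call:
{"api": "step_arm", "payload": {"plan": [{"tx": 0, "ty": 0, "tz": 0, "twist": -0.081, "gripper": 255}, {"tx": -3.92, "ty": 0, "tz": -2.51, "twist": 0, "gripper": 255}, {"tx": -3.92, "ty": 0, "tz": -2.51, "twist": 0, "gripper": 255}, {"tx": -3.92, "ty": 0, "tz": -2.51, "twist": 0, "gripper": 255}, {"tx": -3.92, "ty": 0, "tz": -2.51, "twist": 0, "gripper": 255}, {"tx": -3.92, "ty": 0, "tz": -2.51, "twist": 0, "gripper": 255}, {"tx": -3.92, "ty": 0, "tz": -2.51, "twist": 0, "gripper": 255}, {"tx": -3.92, "ty": 0, "tz": -2.51, "twist": 0, "gripper": 255}, {"tx": -3.92, "ty": 0, "tz": -2.51, "twist": 0, "gripper": 255}, {"tx": -3.92, "ty": 0, "tz": -2.51, "twist": 0, "gripper": 255}, {"tx": -3.92, "ty": 0, "tz": -2.51, "twist": 0, "gripper": 255}, {"tx": -3.92, "ty": 0, "tz": -2.51, "twist": 0, "gripper": 255}, {"tx": -3.92, "ty": 0, "tz": -2.51, "twist": 0, "gripper": 255}, {"tx": -3.92, "ty": 0, "tz": -2.51, "twist": 0, "gripper": 255}, {"tx": -3.92, "ty": 0, "tz": -2.51, "twist": 0, "gripper": 255}, {"tx": -3.92, "ty": 0, "tz": -2.51, "twist": 0, "gripper": 255}, {"tx": -3.92, "ty": 0, "tz": -2.51, "twist": 0, "gripper": 255}, {"tx": 0, "ty": 2, "tz": 0, "twist": 0, "gripper": 255}, {"tx": 0, "ty": 2, "tz": 0, "twist": 0, "gripper": 255}, {"tx": 0, "ty": 1, "tz": 0, "twist": 0, "gripper": 255}]}}

```text
time_s: 2.2
ee_pos: [0.4561, -0.0322, 0.1793]
tcp_rot: [-0.54, -0.455, 0.456, 0.542]
wrist_force: [-0.4, -0.1, -0.4]
gripper_width: 0.001
```

```bash
cat > look.py <<'E'
from h import *
import sys
s=arm.observe()
for k in ('time_s','ee_pos','wrist_force','gripper_width'): print(k,np.round(s[k],4))
print(np.round(Rotation.from_quat(s['tcp_rot']).as_matrix(),3))
if len(sys.argv)>1:
    n=sys.argv[1];t=capture('top');c=capture('scene');np.save(n+'t.npy',t,allow_pickle=True);np.save(n+'s.npy',c,allow_pickle=True)
    a=cv2.resize(t['color'][190:290,260:370],None,fx=3.6,fy=3.6,interpolation=cv2.INTER_CUBIC)
    b=cv2.resize(c['color'][160:260,200:310],None,fx=3.6,fy=3.6,interpolation=cv2.INTER_CUBIC)
    cv2.imwrite(f'pics/{n}.png',np.hstack([a,b])[:,:,::-1])
    print((np.array(proj(t,s['ee_pos']))-[260,190])*3.6,(np.array(proj(c,s['ee_pos']))-[200,160])*3.6)
E
python3 look.py h2
```

```text
time_s 2.2
ee_pos [ 0.4561 -0.0322  0.1793]
wrist_force [-0.3546 -0.0856 -0.387 ]
gripper_width 0.0006
[[ 0.169 -0.003 -0.986]
 [ 0.986  0.     0.169]
 [-0.    -1.     0.003]]
[158.5116809  175.45151886] [ 90.32553343 185.54835105]
```

View pics/h2.png

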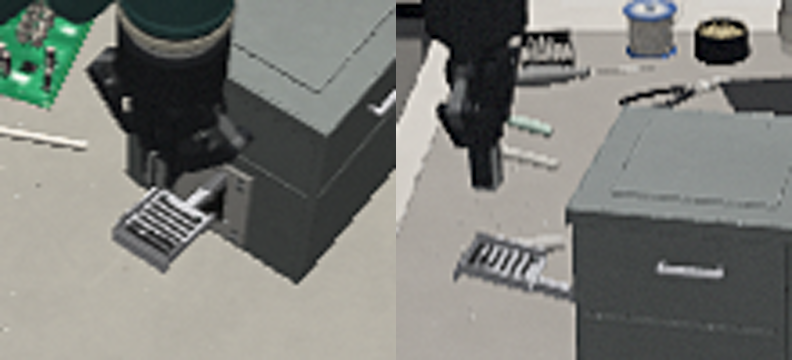

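Fingertips are over the tread in both views (about 155,190 in the top panel, 90,187 in the scene panel). Now I press.

Call:
{"api": "step_arm", "payload": {"plan": [{"tx": 0, "ty": 2, "tz": 0, "twist": 0, "gripper": 255}, {"tx": 0, "ty": 2, "tz": 0, "twist": 0, "gripper": 255}, {"tx": 0, "ty": 0.8, "tz": 0, "twist": 0, "gripper": 255}, {"tx": 0, "ty": 0.5, "tz": 0, "twist": 0, "gripper": 255}, {"tx": 0, "ty": 0.4, "tz": 0, "twist": 0, "gripper": 255}, {"tx": 0, "ty": 0.4, "tz": 0, "twist": 0, "gripper": 255}, {"tx": 0, "ty": 0.4, "tz": 0, "twist": 0, "gripper": 255}, {"tx": 0, "ty": 0, "tz": 0, "twist": 0, "gripper": 255}]}}

```text
time_s: 3.1
ee_pos: [0.4573, -0.0317, 0.1161]
tcp_rot: [-0.54, -0.456, 0.456, 0.54]
wrist_force: [0.1, 0.4, -0.8]
gripper_width: -0.002
```

Call:
{"api": "step_arm", "payload": {"plan": [{"tx": 0, "ty": 0.4, "tz": 0, "twist": 0, "gripper": 255}, {"tx": 0, "ty": 0.4, "tz": 0, "twist": 0, "gripper": 255}, {"tx": 0, "ty": 0.4, "tz": 0, "twist": 0, "gripper": 255}, {"tx": 0, "ty": 0.4, "tz": 0, "twist": 0, "gripper": 255}, {"tx": 0, "ty": 0.4, "tz": 0, "twist": 0, "gripper": 255}, {"tx": 0, "ty": 0.4, "tz": 0, "twist": 0, "gripper": 255}, {"tx": 0, "ty": 0.4, "tz": 0, "twist": 0, "gripper": 255}, {"tx": 0, "ty": 0.4, "tz": 0, "twist": 0, "gripper": 255}, {"tx": 0, "ty": 0, "tz": 0, "twist": 0, "gripper": 255}]}}

```text
time_s: 4.0
ee_pos: [0.4561, -0.0315, 0.0841]
tcp_rot: [-0.54, -0.455, 0.457, 0.541]
wrist_force: [-4.7, 0.7, 6.5]
gripper_width: -0.003
```

```bash
python3 look.py h3
```

```text
time_s 4.0
ee_pos [ 0.4561 -0.0315  0.0841]
wrist_force [-4.6889  0.6552  6.4778]
gripper_width -0.0026
[[ 0.168 -0.003 -0.986]
 [ 0.986  0.     0.168]
 [-0.    -1.     0.003]]
[152.22519051 248.90698318] [ 98.42949371 295.29492293]
```

View pics/h3.png

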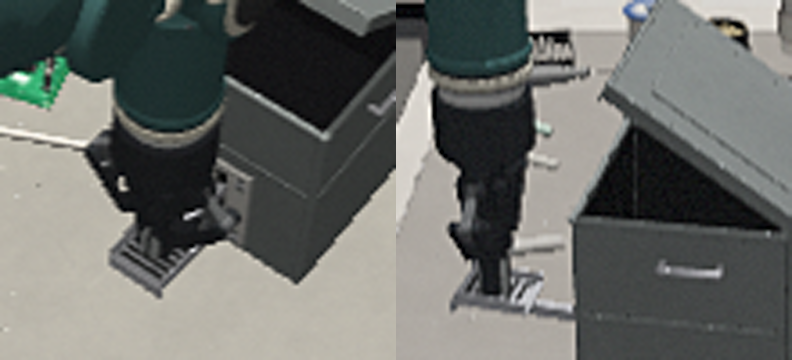

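The tread is going down under the tips (top panel 150,250) and the lid is about 45° open. Pressing on in smaller steps.

Call:
{"api": "step_arm", "payload": {"plan": [{"tx": 0, "ty": 0.4, "tz": 0, "twist": 0, "gripper": 255}, {"tx": 0, "ty": 0.4, "tz": 0, "twist": 0, "gripper": 255}, {"tx": 0, "ty": 0.4, "tz": 0, "twist": 0, "gripper": 255}, {"tx": 0, "ty": 0.4, "tz": 0, "twist": 0, "gripper": 255}, {"tx": 0, "ty": 0.3, "tz": 0, "twist": 0, "gripper": 255}, {"tx": 0, "ty": 0, "tz": 0, "twist": 0, "gripper": 255}]}}

```text
time_s: 4.7
ee_pos: [0.4561, -0.0315, 0.0651]
tcp_rot: [-0.54, -0.455, 0.457, 0.541]
wrist_force: [-4.7, 0.9, 6.5]
gripper_width: 0.002
```

Call:
{"api": "step_arm", "payload": {"plan": [{"tx": 0, "ty": 0.2, "tz": 0, "twist": 0, "gripper": 255}, {"tx": 0, "ty": 0, "tz": 0, "twist": 0, "gripper": 255}]}}

```text
time_s: 4.9
ee_pos: [0.4562, -0.0315, 0.0632]
tcp_rot: [-0.54, -0.455, 0.457, 0.541]
wrist_force: [-4.9, 0.7, 6.9]
gripper_width: 0.001
```

Call:
{"api": "step_arm", "payload": {"plan": [{"tx": 0, "ty": 0.2, "tz": 0, "twist": 0, "gripper": 255}, {"tx": 0, "ty": 0, "tz": 0, "twist": 0, "gripper": 255}]}}

```text
time_s: 5.1
ee_pos: [0.4563, -0.0316, 0.0613]
tcp_rot: [-0.54, -0.455, 0.457, 0.541]
wrist_force: [-3.7, 1.5, 5.6]
gripper_width: -0.002
```

Call:
{"api": "step_arm", "payload": {"plan": [{"tx": 0, "ty": 0.2, "tz": 0, "twist": 0, "gripper": 255}, {"tx": 0, "ty": 0, "tz": 0, "twist": 0, "gripper": 255}]}}

```text
time_s: 5.3
ee_pos: [0.4564, -0.0316, 0.0593]
tcp_rot: [-0.54, -0.456, 0.457, 0.541]
wrist_force: [-3.7, 1.9, 6.0]
gripper_width: 0.0
```

Call:
{"api": "step_arm", "payload": {"plan": [{"tx": 0, "ty": 0.2, "tz": 0, "twist": 0, "gripper": 255}, {"tx": 0, "ty": 0, "tz": 0, "twist": 0, "gripper": 255}]}}

```text
time_s: 5.5
ee_pos: [0.4565, -0.0316, 0.0573]
tcp_rot: [-0.54, -0.456, 0.457, 0.541]
wrist_force: [-3.7, 1.6, 5.5]
gripper_width: 0.0
```

Call:
{"api": "step_arm", "payload": {"plan": [{"tx": 0, "ty": 0.2, "tz": 0, "twist": 0, "gripper": 255}, {"tx": 0, "ty": 0, "tz": 0, "twist": 0, "gripper": 255}]}}

```text
time_s: 5.7
ee_pos: [0.4567, -0.0316, 0.0553]
tcp_rot: [-0.54, -0.456, 0.456, 0.541]
wrist_force: [-3.8, 0.4, 4.7]
gripper_width: -0.003
```

Call:
{"api": "step_arm", "payload": {"plan": [{"tx": 0, "ty": 0.15, "tz": 0, "twist": 0, "gripper": 255}, {"tx": 0, "ty": 0, "tz": 0, "twist": 0, "gripper": 255}]}}

```text
time_s: 5.9
ee_pos: [0.4568, -0.0316, 0.0538]
tcp_rot: [-0.54, -0.456, 0.456, 0.541]
wrist_force: [-3.1, 0.8, 4.8]
gripper_width: -0.003
```

Call:
{"api": "step_arm", "payload": {"plan": [{"tx": 0, "ty": 0.15, "tz": 0, "twist": 0, "gripper": 255}, {"tx": 0, "ty": 0, "tz": 0, "twist": 0, "gripper": 255}]}}

```text
time_s: 6.1
ee_pos: [0.4568, -0.0316, 0.0524]
tcp_rot: [-0.54, -0.456, 0.456, 0.541]
wrist_force: [-2.7, 0.4, 5.2]
gripper_width: 0.003
```

Call:
{"api": "step_arm", "payload": {"plan": [{"tx": 0, "ty": 0.15, "tz": 0, "twist": 0, "gripper": 255}, {"tx": 0, "ty": 0, "tz": 0, "twist": 0, "gripper": 255}]}}

```text
time_s: 6.3
ee_pos: [0.4569, -0.0316, 0.0509]
tcp_rot: [-0.54, -0.456, 0.456, 0.541]
wrist_force: [-2.7, -0.0, 4.2]
gripper_width: -0.004
```

Call:
{"api": "step_arm", "payload": {"plan": [{"tx": 0, "ty": 0.15, "tz": 0, "twist": 0, "gripper": 255}, {"tx": 0, "ty": 0, "tz": 0, "twist": 0, "gripper": 255}]}}

```text
time_s: 6.5
ee_pos: [0.457, -0.0317, 0.0494]
tcp_rot: [-0.54, -0.456, 0.456, 0.541]
wrist_force: [-2.2, 0.6, 4.0]
gripper_width: -0.004
```

Call:
{"api": "step_arm", "payload": {"plan": [{"tx": 0, "ty": 0.15, "tz": 0, "twist": 0, "gripper": 255}, {"tx": 0, "ty": 0, "tz": 0, "twist": 0, "gripper": 255}]}}

```text
time_s: 6.7
ee_pos: [0.4571, -0.0317, 0.0479]
tcp_rot: [-0.54, -0.456, 0.456, 0.541]
wrist_force: [-1.8, 1.2, 4.1]
gripper_width: 0.001
```

Call:
{"api": "step_arm", "payload": {"plan": [{"tx": 0, "ty": 0.15, "tz": 0, "twist": 0, "gripper": 255}, {"tx": 0, "ty": 0, "tz": 0, "twist": 0, "gripper": 255}]}}

```text
time_s: 6.9
ee_pos: [0.4573, -0.0317, 0.0464]
tcp_rot: [-0.54, -0.456, 0.456, 0.54]
wrist_force: [-2.9, 0.7, 4.8]
gripper_width: -0.001
```

Call:
{"api": "step_arm", "payload": {"plan": [{"tx": 0, "ty": 0.12, "tz": 0, "twist": 0, "gripper": 255}, {"tx": 0, "ty": 0, "tz": 0, "twist": 0, "gripper": 255}]}}

```text
time_s: 7.1
ee_pos: [0.4574, -0.0317, 0.0455]
tcp_rot: [-0.54, -0.456, 0.456, 0.54]
wrist_force: [-4.4, 1.2, 8.0]
gripper_width: -0.001
```

Call:
{"api": "step_arm", "payload": {"plan": [{"tx": 0, "ty": 0.12, "tz": 0, "twist": 0, "gripper": 255}, {"tx": 0, "ty": 0, "tz": 0, "twist": 0, "gripper": 255}]}}

```text
time_s: 7.3
ee_pos: [0.4575, -0.0317, 0.045]
tcp_rot: [-0.54, -0.456, 0.456, 0.54]
wrist_force: [-5.5, 0.8, 14.9]
gripper_width: 0.003
```

Call:
{"api": "step_arm", "payload": {"plan": [{"tx": 0, "ty": 0.12, "tz": 0, "twist": 0, "gripper": 255}, {"tx": 0, "ty": 0, "tz": 0, "twist": 0, "gripper": 255}]}}

```text
time_s: 7.5
ee_pos: [0.4575, -0.0317, 0.0446]
tcp_rot: [-0.54, -0.456, 0.456, 0.541]
wrist_force: [-10.1, 0.8, 20.9]
gripper_width: -0.002
```

Call:
{"api": "step_arm", "payload": {"plan": [{"tx": 0, "ty": 0.12, "tz": 0, "twist": 0, "gripper": 255}, {"tx": 0, "ty": 0, "tz": 0, "twist": 0, "gripper": 255}]}}

```text
time_s: 7.7
ee_pos: [0.4576, -0.0317, 0.0441]
tcp_rot: [-0.54, -0.456, 0.456, 0.541]
wrist_force: [-12.2, 2.0, 27.3]
gripper_width: -0.003
```

Stop felt at about z = 0.0455: the force rose from about 5 N to 27 N over the last steps. I'll back off to a light press, then slide.

Call:
{"api": "step_arm", "payload": {"plan": [{"tx": 0, "ty": -0.3, "tz": 0, "twist": 0, "gripper": 255}, {"tx": 0, "ty": 0, "tz": 0, "twist": 0, "gripper": 255}]}}

```text
time_s: 7.9
ee_pos: [0.4574, -0.0317, 0.0453]
tcp_rot: [0.54, 0.456, -0.456, -0.54]
wrist_force: [-4.3, 0.5, 9.4]
gripper_width: -0.0
```

Call:
{"api": "step_arm", "payload": {"plan": [{"tx": 0.3, "ty": 0, "tz": 0, "twist": 0, "gripper": 255}, {"tx": 0.3, "ty": 0, "tz": 0, "twist": 0, "gripper": 255}, {"tx": 0, "ty": 0, "tz": 0, "twist": 0, "gripper": 255}]}}

```text
time_s: 8.2
ee_pos: [0.4583, -0.0269, 0.0453]
tcp_rot: [0.541, 0.456, -0.457, -0.54]
wrist_force: [-5.4, -4.0, 11.3]
gripper_width: -0.002
```

Call:
{"api": "step_arm", "payload": {"plan": [{"tx": 0.3, "ty": 0, "tz": 0, "twist": 0, "gripper": 255}, {"tx": 0.3, "ty": 0, "tz": 0, "twist": 0, "gripper": 255}, {"tx": 0, "ty": 0, "tz": 0, "twist": 0, "gripper": 255}]}}

```text
time_s: 8.5
ee_pos: [0.4595, -0.0212, 0.0453]
tcp_rot: [0.541, 0.456, -0.457, -0.539]
wrist_force: [-5.9, -5.0, 12.2]
gripper_width: 0.0
```

Call:
{"api": "step_arm", "payload": {"plan": [{"tx": 0.2, "ty": 0, "tz": 0, "twist": 0, "gripper": 255}, {"tx": 0.2, "ty": 0, "tz": 0, "twist": 0, "gripper": 255}, {"tx": 0, "ty": 0, "tz": 0, "twist": 0, "gripper": 255}]}}

```text
time_s: 8.8
ee_pos: [0.4603, -0.0175, 0.0454]
tcp_rot: [0.541, 0.456, -0.457, -0.539]
wrist_force: [-4.1, -6.9, 10.6]
gripper_width: -0.002
```

```bash
python3 look.py h4
```

```text
time_s 8.8
ee_pos [ 0.4603 -0.0175  0.0454]
wrist_force [-4.0896 -6.9186 10.6245]
gripper_width -0.0016
[[ 0.167  0.    -0.986]
 [ 0.986 -0.003  0.167]
 [-0.003 -1.    -0.001]]
[136.38650682 265.17065715] [109.31809539 328.8453174 ]
```

View pics/h4.png

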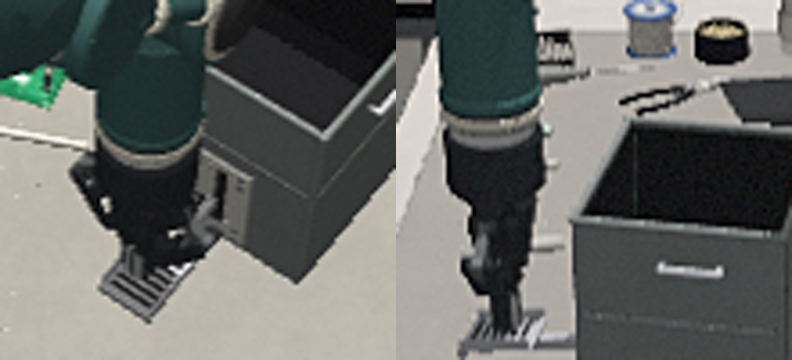

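The lid is open and the tread (125,285) and bar have shifted left relative to the slot (220,185). I keep sliding until the side end is felt.

Call:
{"api": "step_arm", "payload": {"plan": [{"tx": 0.2, "ty": 0, "tz": 0, "twist": 0, "gripper": 255}, {"tx": 0, "ty": 0, "tz": 0, "twist": 0, "gripper": 255}]}}

```text
time_s: 9.1
ee_pos: [0.4611, -0.0155, 0.0455]
tcp_rot: [0.541, 0.456, -0.457, -0.539]
wrist_force: [-4.6, -5.8, 10.4]
gripper_width: 0.002
```

Call:
{"api": "step_arm", "payload": {"plan": [{"tx": 0.2, "ty": 0, "tz": 0, "twist": 0, "gripper": 255}, {"tx": 0, "ty": 0, "tz": 0, "twist": 0, "gripper": 255}]}}

```text
time_s: 9.3
ee_pos: [0.4617, -0.0134, 0.0455]
tcp_rot: [0.541, 0.456, -0.457, -0.539]
wrist_force: [-3.8, -6.2, 9.5]
gripper_width: 0.002
```

Call:
{"api": "step_arm", "payload": {"plan": [{"tx": 0.2, "ty": 0, "tz": 0, "twist": 0, "gripper": 255}, {"tx": 0, "ty": 0, "tz": 0, "twist": 0, "gripper": 255}]}}

```text
time_s: 9.5
ee_pos: [0.4622, -0.0115, 0.0456]
tcp_rot: [0.541, 0.456, -0.456, -0.539]
wrist_force: [-3.7, -5.5, 9.1]
gripper_width: -0.001
```

Call:
{"api": "step_arm", "payload": {"plan": [{"tx": 0.2, "ty": 0, "tz": 0, "twist": 0, "gripper": 255}, {"tx": 0, "ty": 0, "tz": 0, "twist": 0, "gripper": 255}]}}

```text
time_s: 9.7
ee_pos: [0.4626, -0.0094, 0.0456]
tcp_rot: [0.541, 0.456, -0.456, -0.539]
wrist_force: [-3.3, -4.4, 8.5]
gripper_width: 0.002
```

Call:
{"api": "step_arm", "payload": {"plan": [{"tx": 0.2, "ty": 0, "tz": 0, "twist": 0, "gripper": 255}, {"tx": 0, "ty": 0, "tz": 0, "twist": 0, "gripper": 255}]}}

```text
time_s: 9.9
ee_pos: [0.463, -0.0075, 0.0456]
tcp_rot: [0.541, 0.456, -0.456, -0.539]
wrist_force: [-2.2, -5.5, 8.8]
gripper_width: 0.003
```

Call:
{"api": "step_arm", "payload": {"plan": [{"tx": 0.2, "ty": 0, "tz": 0, "twist": 0, "gripper": 255}, {"tx": 0, "ty": 0, "tz": 0, "twist": 0, "gripper": 255}]}}

```text
time_s: 10.1
ee_pos: [0.4633, -0.0056, 0.0456]
tcp_rot: [0.541, 0.456, -0.456, -0.539]
wrist_force: [-2.5, -5.6, 9.3]
gripper_width: 0.001
```

```bash
python3 look.py h5
```

```text
time_s 10.1
ee_pos [ 0.4633 -0.0056  0.0456]
wrist_force [-2.545  -5.5504  9.2842]
gripper_width 0.0007
[[ 0.167  0.002 -0.986]
 [ 0.986 -0.003  0.167]
 [-0.002 -1.    -0.003]]
[124.3279006  255.76947611] [114.97217474 320.70470542]
```

View pics/h5.png

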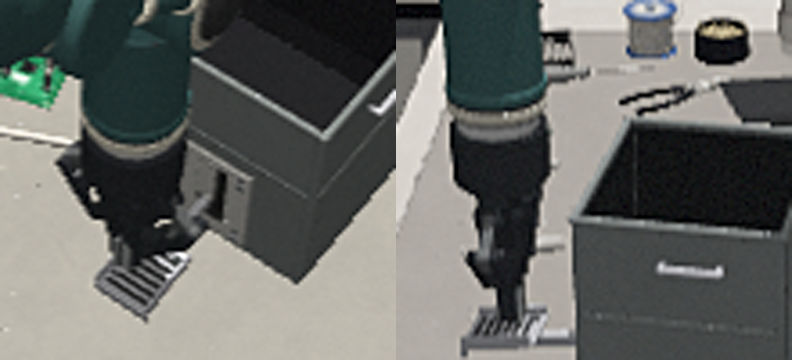

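Run:
```python
from h import *
t=load('h5t');c=load('h5s')
R=Rotation.from_euler('z',-.168).as_matrix();B=np.array([.623,-.054,0])
for dy in (0,.007,.014):
  w=B+R@np.array([-.188,-.031+dy,.045]); print(dy,(np.array(proj(t,w))-[260,190])*3.6,(np.array(proj(c,w))-[200,160])*3.6+[396,0])
```

```text
0 [161.55412026 312.29018007] [463.48113228 353.2311996 ]
0.007 [154.06537531 307.32726148] [466.30033353 348.45479816]
0.014 [146.6030584 302.3818572] [469.09519273 343.71963799]
```

Call:
{"api": "step_arm", "payload": {"plan": [{"tx": 0.2, "ty": 0, "tz": 0, "twist": 0, "gripper": 255}, {"tx": 0, "ty": 0, "tz": 0, "twist": 0, "gripper": 255}]}}

```text
time_s: 10.4
ee_pos: [0.4637, -0.0036, 0.0456]
tcp_rot: [0.541, 0.456, -0.456, -0.539]
wrist_force: [-3.1, -6.7, 8.8]
gripper_width: 0.002
```

Call:
{"api": "step_arm", "payload": {"plan": [{"tx": 0.2, "ty": 0, "tz": 0, "twist": 0, "gripper": 255}, {"tx": 0, "ty": 0, "tz": 0, "twist": 0, "gripper": 255}]}}

```text
time_s: 10.6
ee_pos: [0.4642, -0.0018, 0.0457]
tcp_rot: [0.542, 0.456, -0.456, -0.539]
wrist_force: [-2.7, -5.9, 8.4]
gripper_width: 0.001
```

Call:
{"api": "step_arm", "payload": {"plan": [{"tx": 0.2, "ty": 0, "tz": 0, "twist": 0, "gripper": 255}, {"tx": 0, "ty": 0, "tz": 0, "twist": 0, "gripper": 255}]}}

```text
time_s: 10.8
ee_pos: [0.4647, 0.0, 0.0457]
tcp_rot: [0.542, 0.456, -0.456, -0.539]
wrist_force: [-2.3, -8.0, 8.5]
gripper_width: 0.001
```

Call:
{"api": "step_arm", "payload": {"plan": [{"tx": 0.2, "ty": 0, "tz": 0, "twist": 0, "gripper": 255}, {"tx": 0, "ty": 0, "tz": 0, "twist": 0, "gripper": 255}]}}

```text
time_s: 11.0
ee_pos: [0.4653, 0.0018, 0.0458]
tcp_rot: [0.542, 0.456, -0.456, -0.538]
wrist_force: [-1.2, -8.1, 7.9]
gripper_width: 0.004
```

```bash
python3 look.py h6
python3 - <<'E'
from h import *
# tread motion between frames: edges of outer-right corner region template matching
a=load('h5t')['color'];b=load('h6t')['color'];e=load('h4t')['color']
for n,y,x,h,w in (('tread corner',264,290,20,18),):
    for nm,s in (('h4',e),('h6',b)):
        T=a[264:282,286:306];r=cv2.matchTemplate(s[255:295,276:320],T,cv2.TM_CCOEFF_NORMED);_,m,_,l=cv2.minMaxLoc(r);print(nm,m,l[0]+276-286,l[1]+255-264)
E
```

```text
time_s 11.0
ee_pos [0.4653 0.0018 0.0458]
wrist_force [-1.2464 -8.0788  7.8517]
gripper_width 0.0045
[[ 0.167  0.003 -0.986]
 [ 0.986 -0.004  0.167]
 [-0.003 -1.    -0.004]]
[116.98935276 249.94354525] [118.49368892 315.74389234]
h4 0.9199261665344238 1 1
h6 0.9182948470115662 0 0
```

View pics/h6.png

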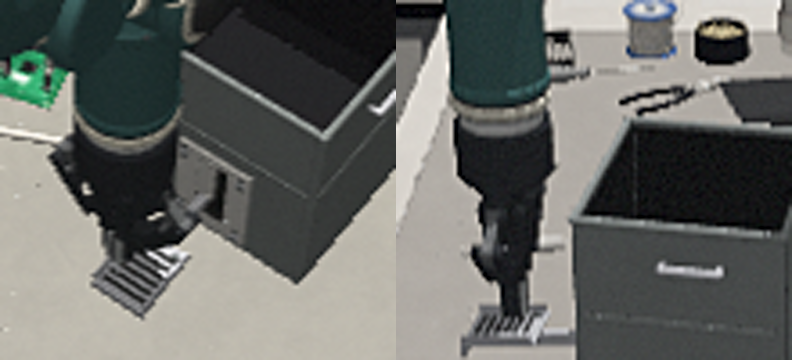

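The tread corner moved from (152,322) to (147,320) to (142,317), so it is still travelling and the tips are now at its flange. A little further.

Call:
{"api": "step_arm", "payload": {"plan": [{"tx": 0.15, "ty": 0, "tz": 0, "twist": 0, "gripper": 255}, {"tx": 0, "ty": 0, "tz": 0, "twist": 0, "gripper": 255}]}}

```text
time_s: 11.3
ee_pos: [0.4656, 0.003, 0.0458]
tcp_rot: [0.542, 0.456, -0.456, -0.538]
wrist_force: [-2.0, -10.0, 7.4]
gripper_width: -0.0
```

Call:
{"api": "step_arm", "payload": {"plan": [{"tx": 0.15, "ty": 0, "tz": 0, "twist": 0, "gripper": 255}, {"tx": 0, "ty": 0, "tz": 0, "twist": 0, "gripper": 255}]}}

```text
time_s: 11.5
ee_pos: [0.466, 0.0042, 0.0458]
tcp_rot: [0.542, 0.456, -0.456, -0.538]
wrist_force: [-1.5, -9.8, 7.9]
gripper_width: -0.001
```

Call:
{"api": "step_arm", "payload": {"plan": [{"tx": 0.15, "ty": 0, "tz": 0, "twist": 0, "gripper": 255}, {"tx": 0, "ty": 0, "tz": 0, "twist": 0, "gripper": 255}]}}

```text
time_s: 11.7
ee_pos: [0.4664, 0.0055, 0.0459]
tcp_rot: [0.542, 0.457, -0.456, -0.538]
wrist_force: [-0.7, -12.3, 7.8]
gripper_width: 0.0
```

Call:
{"api": "step_arm", "payload": {"plan": [{"tx": 0.15, "ty": 0, "tz": 0, "twist": 0, "gripper": 255}, {"tx": 0, "ty": 0, "tz": 0, "twist": 0, "gripper": 255}]}}

```text
time_s: 11.9
ee_pos: [0.4668, 0.0068, 0.0459]
tcp_rot: [0.542, 0.457, -0.457, -0.538]
wrist_force: [-0.4, -12.2, 5.7]
gripper_width: -0.002
```

Call:
{"api": "step_arm", "payload": {"plan": [{"tx": 0, "ty": -0.2, "tz": 0, "twist": 0, "gripper": 255}, {"tx": 0, "ty": 0, "tz": 0, "twist": 0, "gripper": 255}]}}

```text
time_s: 12.1
ee_pos: [0.4666, 0.007, 0.0476]
tcp_rot: [0.542, 0.457, -0.456, -0.538]
wrist_force: [0.9, -11.3, 3.9]
gripper_width: -0.001
```

Call:
{"api": "step_arm", "payload": {"plan": [{"tx": 0, "ty": -0.2, "tz": 0, "twist": 0, "gripper": 255}, {"tx": 0, "ty": 0, "tz": 0, "twist": 0, "gripper": 255}]}}

```text
time_s: 12.3
ee_pos: [0.4665, 0.007, 0.0495]
tcp_rot: [0.542, 0.456, -0.456, -0.538]
wrist_force: [1.0, -11.7, 3.7]
gripper_width: 0.0
```

Call:
{"api": "step_arm", "payload": {"plan": [{"tx": 0, "ty": -0.2, "tz": 0, "twist": 0, "gripper": 255}, {"tx": 0, "ty": 0, "tz": 0, "twist": 0, "gripper": 255}]}}

```text
time_s: 12.5
ee_pos: [0.4664, 0.007, 0.0514]
tcp_rot: [0.542, 0.456, -0.456, -0.538]
wrist_force: [0.5, -11.4, 3.9]
gripper_width: 0.001
```

Call:
{"api": "step_arm", "payload": {"plan": [{"tx": 0, "ty": -0.2, "tz": 0, "twist": 0, "gripper": 255}, {"tx": 0, "ty": 0, "tz": 0, "twist": 0, "gripper": 255}]}}

```text
time_s: 12.7
ee_pos: [0.4664, 0.0071, 0.0535]
tcp_rot: [0.542, 0.456, -0.456, -0.538]
wrist_force: [1.1, -11.4, 4.6]
gripper_width: -0.003
```

Call:
{"api": "step_arm", "payload": {"plan": [{"tx": 0, "ty": -0.2, "tz": 0, "twist": 0, "gripper": 255}, {"tx": 0, "ty": 0, "tz": 0, "twist": 0, "gripper": 255}]}}

```text
time_s: 12.9
ee_pos: [0.4665, 0.0072, 0.0555]
tcp_rot: [0.542, 0.457, -0.456, -0.538]
wrist_force: [0.4, -10.1, 5.2]
gripper_width: 0.004
```

Call:
{"api": "step_arm", "payload": {"plan": [{"tx": 0, "ty": -0.2, "tz": 0, "twist": 0, "gripper": 255}, {"tx": 0, "ty": 0, "tz": 0, "twist": 0, "gripper": 255}]}}

```text
time_s: 13.1
ee_pos: [0.4666, 0.0073, 0.0575]
tcp_rot: [0.542, 0.457, -0.456, -0.538]
wrist_force: [0.1, -9.3, 4.1]
gripper_width: -0.001
```

```bash
python3 look.py h7
```

```text
time_s 13.1
ee_pos [0.4666 0.0073 0.0575]
wrist_force [ 0.0567 -9.3247  4.1086]
gripper_width -0.0005
[[ 0.167  0.004 -0.986]
 [ 0.986 -0.004  0.167]
 [-0.003 -1.    -0.005]]
[111.74676426 237.34292245] [120.12207783 299.47580785]
```

View pics/h7.png

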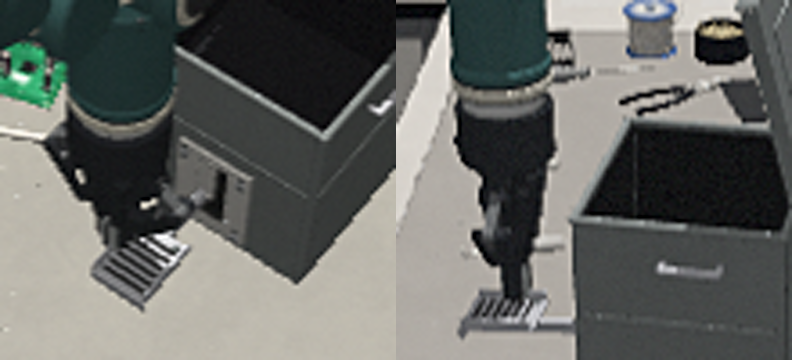

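Call:
{"api": "step_arm", "payload": {"plan": [{"tx": 0, "ty": -0.15, "tz": 0, "twist": 0, "gripper": 255}, {"tx": 0, "ty": 0, "tz": 0, "twist": 0, "gripper": 255}]}}

```text
time_s: 13.4
ee_pos: [0.4666, 0.0073, 0.059]
tcp_rot: [0.542, 0.457, -0.456, -0.538]
wrist_force: [1.4, -10.1, 4.1]
gripper_width: 0.0
```

Run:
```python
from h import *
# lid edge: top of lid in scene; sample lid motion later
s=load('h7s')['color'].astype(int); c=capture('scene'); np.save('h8s.npy',c,allow_pickle=True)
d=np.abs(c['color'].astype(int)-s).sum(2)
for n,(r,q) in dict(lid=(slice(100,220),slice(290,400)),tread=(slice(235,265),slice(212,245))).items(): print(n,(d[r,q]>40).sum())
print(np.round(arm.observe()['wrist_force'],1))
```

```text
lid 586
tread 160
[ 0.1 -9.2  3.5]
```

```bash
cat > lid.py <<'E'
from h import *
import sys
# lid angle: compare lid silhouette with h4 (fully open at stop) -> leftmost changed column etc.
c=capture('scene'); np.save(sys.argv[1]+'s.npy',c,allow_pickle=True)
R=Rotation.from_euler('z',-.168).as_matrix();B=np.array([.623,-.055,0])
for f in (1.15,1.25,1.35,1.45,1.55,1.65):
    print(f,[np.round(proj(c,B+R@np.array([.09-.172*np.cos(f),y,.205+.172*np.sin(f)]))).tolist() for y in (-.087,.087)],end=' ')
print()
im=c['color'].astype(int); bg=load('h4s')['color'].astype(int)
for p in sys.argv[1:]:
    d=np.abs(load(p+'s')['color'].astype(int)-bg).sum(2)>45
    print(p,[(r,[int(x) for x in (280+np.flatnonzero(d[r,280:420]))[[0,-1]]] if d[r,280:420].any() else None) for r in range(110,215,15)])
print(np.round(arm.observe()['wrist_force'],1))
E
python3 lid.py h9 h7 h8 h5 h3
```

```text
1.15 [[287.0, 163.0], [300.0, 139.0]] 1.25 [[294.0, 161.0], [306.0, 137.0]] 1.35 [[301.0, 160.0], [313.0, 135.0]] 1.45 [[309.0, 159.0], [319.0, 135.0]] 1.55 [[316.0, 159.0], [326.0, 135.0]] 1.65 [[324.0, 159.0], [333.0, 135.0]] 
h9 [(110, None), (125, None), (140, [302, 333]), (155, [295, 331]), (170, [295, 329]), (185, [299, 327]), (200, [304, 324])]
h7 [(110, None), (125, None), (140, [305, 333]), (155, [297, 331]), (170, [296, 329]), (185, [301, 327]), (200, [305, 324])]
h8 [(110, None), (125, None), (140, [303, 333]), (155, [295, 331]), (170, [295, 329]), (185, [299, 327]), (200, [304, 324])]
h5 [(110, None), (125, None), (140, None), (155, None), (170, None), (185, None), (200, None)]
h3 [(110, None), (125, None), (140, [326, 332]), (155, [320, 332]), (170, [280, 329]), (185, [280, 327]), (200, [280, 324])]
[  0.6 -10.4   4.7]
```

Call:
{"api": "step_arm", "payload": {"plan": [{"tx": 0, "ty": -0.15, "tz": 0, "twist": 0, "gripper": 255}, {"tx": 0, "ty": 0, "tz": 0, "twist": 0, "gripper": 255}]}}

```text
time_s: 13.7
ee_pos: [0.4666, 0.0074, 0.0605]
tcp_rot: [0.542, 0.457, -0.456, -0.538]
wrist_force: [1.0, -9.5, 3.8]
gripper_width: 0.001
```

```bash
python3 lid.py h10 h9 h8 h7
```

```text
1.15 [[287.0, 163.0], [300.0, 139.0]] 1.25 [[294.0, 161.0], [306.0, 137.0]] 1.35 [[301.0, 160.0], [313.0, 135.0]] 1.45 [[309.0, 159.0], [319.0, 135.0]] 1.55 [[316.0, 159.0], [326.0, 135.0]] 1.65 [[324.0, 159.0], [333.0, 135.0]] 
h10 [(110, None), (125, None), (140, [300, 333]), (155, [292, 331]), (170, [292, 329]), (185, [297, 327]), (200, [303, 324])]
h9 [(110, None), (125, None), (140, [302, 333]), (155, [295, 331]), (170, [295, 329]), (185, [299, 327]), (200, [304, 324])]
h8 [(110, None), (125, None), (140, [303, 333]), (155, [295, 331]), (170, [295, 329]), (185, [299, 327]), (200, [304, 324])]
h7 [(110, None), (125, None), (140, [305, 333]), (155, [297, 331]), (170, [296, 329]), (185, [301, 327]), (200, [305, 324])]
[ 0.4 -9.9  3.5]
```

Run:
```python
from h import *
t=load('top0');R=Rotation.from_euler('z',-.168).as_matrix();B=np.array([.623,-.055,0])
def f(u,v,z): return np.round(1e3*(R.T@(onz(t,260+u/3.6,190+v/3.6,z)-B)),1)
for n,pts,z in (('rest',[(113,235),(165,268),(220,210)],(.125,.125,.115)),('h4',[(98,288),(152,322)],(.045,.045)),('h6',[(91,283),(142,317),(190,258)],(.045,.045,.05)),('h7',[(92,270),(137,307),(190,245)],(.058,.058,.062))):
    print(n,[f(*p,zz) for p,zz in zip(pts,z)])
t4=load('h4t')['color'];a=load('h6t')['color'];b=load('h7t')['color']
tiles=[cv2.resize(x[215:285,270:340],None,fx=3.8,fy=3.8,interpolation=cv2.INTER_CUBIC) for x in (load('h3t')['color'],a,b)]
cv2.imwrite('pics/gate.png',np.hstack(tiles)[:,:,::-1])
```

```text
rest [array([-198.9,   10.1,  125. ]), array([-198.3,  -36.2,  125. ]), array([-127. ,  -34.7,  115. ])]
h4 [array([-200.8,   20.5,   45. ]), array([-199.4,  -29.4,   45. ])]
h6 [array([-200.6,   27.4,   45. ]), array([-200.5,  -20.9,   45. ]), array([-138.6,  -20.2,   50. ])]
h7 [array([-197.5,   29. ,   58. ]), array([-202.5,  -17.2,   58. ]), array([-135.8,  -17.3,   62. ])]
```

View pics/gate.png

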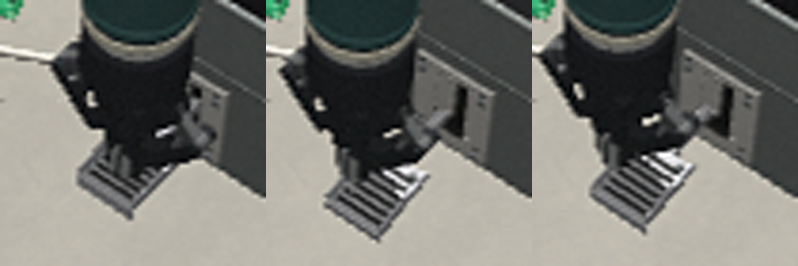

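The gate crop shows the bar leaving the plate left of the straight slot, at (705,115) versus the slot at (722,115), so the pedal is displaced sideways about 14 mm. I keep easing up in small steps until the finger force vanishes.

Call:
{"api": "step_arm", "payload": {"plan": [{"tx": 0, "ty": -0.15, "tz": 0, "twist": 0, "gripper": 255}, {"tx": 0, "ty": 0, "tz": 0, "twist": 0, "gripper": 255}]}}

```text
time_s: 13.95
ee_pos: [0.4666, 0.0074, 0.062]
tcp_rot: [0.542, 0.457, -0.456, -0.538]
wrist_force: [1.4, -9.7, 3.7]
gripper_width: 0.001
```

```bash
python3 lid.py h11 h10 | tail -3
```

```text
h11 [(110, None), (125, None), (140, [298, 333]), (155, [290, 331]), (170, [289, 329]), (185, [295, 327]), (200, [301, 324])]
h10 [(110, None), (125, None), (140, [300, 333]), (155, [292, 331]), (170, [292, 329]), (185, [297, 327]), (200, [303, 324])]
[ 0.3 -8.6  4.6]
```

Call:
{"api": "step_arm", "payload": {"plan": [{"tx": 0, "ty": -0.15, "tz": 0, "twist": 0, "gripper": 255}, {"tx": 0, "ty": 0, "tz": 0, "twist": 0, "gripper": 255}]}}

```text
time_s: 14.2
ee_pos: [0.4667, 0.0074, 0.0635]
tcp_rot: [0.542, 0.457, -0.456, -0.538]
wrist_force: [1.2, -8.9, 3.6]
gripper_width: 0.0
```

```bash
python3 lid.py h12 h11 | tail -3
```

```text
h12 [(110, None), (125, None), (140, [296, 333]), (155, [288, 331]), (170, [286, 329]), (185, [293, 327]), (200, [300, 324])]
h11 [(110, None), (125, None), (140, [298, 333]), (155, [290, 331]), (170, [289, 329]), (185, [295, 327]), (200, [301, 324])]
[ 2.  -9.6  3.5]
```

Call:
{"api": "step_arm", "payload": {"plan": [{"tx": 0, "ty": -0.2, "tz": 0, "twist": 0, "gripper": 255}, {"tx": 0, "ty": 0, "tz": 0, "twist": 0, "gripper": 255}]}}

```text
time_s: 14.45
ee_pos: [0.4667, 0.0074, 0.0656]
tcp_rot: [0.542, 0.457, -0.456, -0.538]
wrist_force: [1.8, -8.7, 4.2]
gripper_width: -0.004
```

Call:
{"api": "step_arm", "payload": {"plan": [{"tx": 0, "ty": -0.2, "tz": 0, "twist": 0, "gripper": 255}, {"tx": 0, "ty": 0, "tz": 0, "twist": 0, "gripper": 255}]}}

```text
time_s: 14.65
ee_pos: [0.4667, 0.0075, 0.0676]
tcp_rot: [0.542, 0.457, -0.456, -0.538]
wrist_force: [1.2, -8.4, 5.1]
gripper_width: 0.005
```

```bash
python3 lid.py h13 h12 | tail -3
```

```text
h13 [(110, None), (125, None), (140, [326, 333]), (155, [283, 331]), (170, [280, 329]), (185, [287, 327]), (200, [296, 324])]
h12 [(110, None), (125, None), (140, [296, 333]), (155, [288, 331]), (170, [286, 329]), (185, [293, 327]), (200, [300, 324])]
[ 1.2 -7.3  3.7]
```

Run:
```python
from h import *
t=load('h6t');R=Rotation.from_euler('z',-.168).as_matrix();B=np.array([.623,-.055,0])
for z in (.03,.04,.05,.06,.07,.08):
    print(z,[np.round((np.array(proj(t,B+R@np.array([-.079,y,z])))-[270,215])*3.8+[266,0]).tolist() for y in (-.014,-.007,0,.007,.014)])
# gate brightness map around tile
g=cv2.cvtColor(load('h6t')['color'],cv2.COLOR_RGB2GRAY)[228:262,306:334]
g0=cv2.cvtColor(load('h13t')['color'] if False else load('h7t')['color'],cv2.COLOR_RGB2GRAY)[228:262,306:334]
print('h6');print('\n'.join(' '.join('%3d'%x for x in r) for r in g[::1]))
```

```text
0.03 [[467.0, 135.0], [460.0, 130.0], [452.0, 125.0], [444.0, 120.0], [437.0, 115.0]]
0.04 [[468.0, 127.0], [460.0, 122.0], [453.0, 117.0], [445.0, 113.0], [437.0, 108.0]]
0.05 [[469.0, 119.0], [461.0, 115.0], [454.0, 110.0], [446.0, 105.0], [438.0, 100.0]]
0.06 [[470.0, 112.0], [462.0, 107.0], [454.0, 102.0], [447.0, 97.0], [439.0, 92.0]]
0.07 [[471.0, 104.0], [463.0, 99.0], [455.0, 94.0], [448.0, 89.0], [440.0, 85.0]]
0.08 [[472.0, 96.0], [464.0, 91.0], [456.0, 86.0], [448.0, 82.0], [441.0, 77.0]]
h6
 36  29  19  61 137 132  80  56  59  60  59  65  82  76  65  60  62  62  63  64  64  64  65  65  64  62  63  64
 30  25  17  59 103 148 150 110  67  57  58  62  58  77  86  66  61  63  62  63  65  63  64  64  62  64  65  62
 25  21  19  70  62  48 110 146 131  90  61  59  61  53  58 100  86  65  61  64  63  64  64  64  63  64  64  65
 23  23  15  79 103  88  96  96 128 144 127  75  56  59  58  57  69  84  76  62  62  64  63  64  66  66  63  61
 21  19  16  81  82  85  93  97 100 108 145 162 112  65  59  59  60  58  79  85  69  62  62  64  60  63  64  64
 21  18  15  81  76  62  93 101 
[... 2515 characters left out ...]
  86  66  59  60  64  64  61
 20  21  23  18   8 172 193 190 185 184 184 183 185 186 188 188 117  76  60  93 101  86  67  61  62  61  61  60
 14  12   9   4 169 193 187 185 185 184 184 186 186 186 185 188 187 191 110  70  93  81  64  61  62  62  62  63
115 125 180 192 192 186 185 183 183 184 184 186 186 185 187 186 185 187 189 124  84  63  58  60  62  63  63  61
242 238 238 215 191 185 185 185 184 183 183 184 187 185 185 182 183 184 186 185 189 113  56  56  59  61  62  60
225 221 181 198 241 233 199 187 186 184 183 185 185 186 184 184 182 184 182 183 186 187 192 109  53  59  62  60
 80 116 108 161 224 168 101 166 186 184 184 185 186 186 186 183 182 182 183 183 183 185 189 193 115  56  54  57
```

Call:
{"api": "step_arm", "payload": {"plan": [{"tx": 0, "ty": -0.2, "tz": 0, "twist": 0, "gripper": 255}, {"tx": 0, "ty": -0.2, "tz": 0, "twist": 0, "gripper": 255}, {"tx": 0, "ty": 0, "tz": 0, "twist": 0, "gripper": 255}]}}

```text
time_s: 15.0
ee_pos: [0.4667, 0.0075, 0.0716]
tcp_rot: [0.542, 0.457, -0.456, -0.538]
wrist_force: [1.7, -8.1, 4.0]
gripper_width: 0.001
```

```bash
python3 lid.py h14 h13 | tail -3
python3 - <<'E'
from h import *
t=capture('top');np.save('h14t.npy',t,allow_pickle=True)
g=cv2.cvtColor(t['color'],cv2.COLOR_RGB2GRAY)
print('\n'.join(' '.join('%3d'%x for x in r) for r in g[234:254,306:330]))
tiles=[cv2.resize(load(n)['color'][205:285,270:340],None,fx=3.8,fy=3.8,interpolation=cv2.INTER_CUBIC) for n in ('h3t','h6t','h14t')]
cv2.imwrite('pics/gate2.png',np.hstack(tiles)[:,:,::-1])
E
```

```text
h14 [(110, None), (125, None), (140, [326, 333]), (155, [280, 331]), (170, [280, 329]), (185, [280, 327]), (200, [292, 324])]
h13 [(110, None), (125, None), (140, [326, 333]), (155, [283, 331]), (170, [280, 329]), (185, [287, 327]), (200, [296, 324])]
[ 1.5 -8.3  4.2]
 33  57  58  97 102 101 101 100 101  86  92  96  96 136 147 124  75  56  59  61  58  76  86  61
 25  38  52 100 103 101 100  99 102 104 100  97 119 107 111 148 155 107  63  59  59  62  60  81
 32  37  52  94 101  99 100  99 102 100  99  99  85  99  99  94 126 145 130  77  55  59  61  56
 31  43  56  94  99 101  99 100  92  95  98  97 100  97  55  68  96 105 145 149 109  66  58  59
 41  52  65  94 101 100  99 100  91  97  99  97 100  97  48  12  31  87  89 114 146 157 104  61
100  85  68  92  99 100  99 100  99  97  98  98 100  78  36  13  11  96 103 100  85 126 149 146
 92  97  95  97 100 101 100 100  87 106 101  98 101  81  39  12  21  91 103 106  68  63 108  96
 96  99  98 100  80  64  83  95 162 141 124 103 104  83  38  14  30  91 101  95  92 108 105  87
 90  99  96  87  55  49  59  79 121 127 109  93  98  69  30  14
[... 388 characters left out ...]
  97 101 100 100 100  97  70
 26  30  30  28  42 100  84  82  64  31  18  22  20  19  18  13  95 102  99  99  98  99  89  67
 27  26  27  23  85  76  78  96 102  83  50  27  22  22  20  22  91 102  98  99  99  99  87  66
 20  20  21  70  86  77  87  95  98 102 103  72  31  21  23  25  90 101  99  98  97 103  86  65
 12  13  12  49  68 170 192 135  96  97 101 101  83  48  24  32  90  97  98  99  98 101  81  64
124 186 136  77 167 188 188 189 116  78  90  97 101 101  82  69 140 115  97  98  98  99  76  61
234 165  83 163 188 186 185 186 188 191 122  89  95  97 100  98  99 103 102  98  99 100  75  61
230 229 176 179 186 184 185 185 185 189 191 125  82  90  96  96  98  97  91  98  99  99  70  60
```

Run:
```python
from h import *
tiles=[cv2.resize(load(n)['color'][220:264,288:332],None,fx=9,fy=9,interpolation=cv2.INTER_CUBIC) for n in ('h6t','h14t')]
cv2.imwrite('pics/gate3.png',np.hstack(tiles)[:,:,::-1])
```

```text
(no output)
```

No more views are available, so I go on by numbers. The grey values still show the bar inside the slot's foot, with its top near the catch edge. I keep easing up and check force and lid.

Call:
{"api": "step_arm", "payload": {"plan": [{"tx": 0, "ty": -0.2, "tz": 0, "twist": 0, "gripper": 255}, {"tx": 0, "ty": 0, "tz": 0, "twist": 0, "gripper": 255}]}}

```text
time_s: 15.3
ee_pos: [0.4667, 0.0075, 0.0736]
tcp_rot: [0.542, 0.457, -0.456, -0.538]
wrist_force: [1.4, -8.9, 3.9]
gripper_width: -0.0
```

Call:
{"api": "step_arm", "payload": {"plan": [{"tx": 0, "ty": -0.2, "tz": 0, "twist": 0, "gripper": 255}, {"tx": 0, "ty": 0, "tz": 0, "twist": 0, "gripper": 255}]}}

```text
time_s: 15.5
ee_pos: [0.4667, 0.0076, 0.0756]
tcp_rot: [0.542, 0.457, -0.456, -0.538]
wrist_force: [0.7, -8.1, 3.7]
gripper_width: -0.004
```

```bash
sed -i 's/280:420/262:420/g; s/280+np/262+np/' lid.py; python3 lid.py h15 h14 h13| tail -4
python3 - <<'E'
from h import *
t=capture('top');np.save('h15t.npy',t,allow_pickle=True)
g=cv2.cvtColor(t['color'],cv2.COLOR_RGB2GRAY)
print('\n'.join(' '.join('%3d'%x for x in r) for r in g[234:254,304:324]))
E
```

```text
h15 [(110, None), (125, None), (140, [326, 332]), (155, [277, 331]), (170, [270, 329]), (185, [273, 327]), (200, [287, 324])]
h14 [(110, None), (125, None), (140, [326, 333]), (155, [280, 331]), (170, [272, 329]), (185, [280, 327]), (200, [292, 324])]
h13 [(110, None), (125, None), (140, [326, 333]), (155, [283, 331]), (170, [278, 329]), (185, [287, 327]), (200, [296, 324])]
[ 1.8 -8.8  3.9]
 21  19  25  41  53 100 104 102 102 101 100  85  92  96  94 137 149 124  75  54
 45  41  29  38  51 100 103  99  99  99 102 104  99  97 120 105 111 148 158 108
 47  54  30  32  54  93 100 101 101  99 101 100  99  99  86 100 100  93 127 144
 33  55  44  38  54  92  99 100  99  99  91  94  98  98  98  94  55  67  94 105
 32  92 101  83  69  93  99 100 102 100  93  96  96  99 100  97  48  15  31  88
 18  54  92  98  90  98 100 101 100 100  99  99  98  98  99  79  35  12  10  96
 26  77  96  97  96  99  77  74  86  98  99 119 116 101 103  82  37  13  21  89
 46  43  90  98  97  86  54  48  59  76 116 127 134 101 101  84  37  15  30  92
 48  45  55  90  98  98  73  53  49  43  72 128  92  87  97  68  
[... 194 characters left out ...]
  81  99  86  65  84  84  51  19  30  60  34  18  12  71  97
 44  26  27  30  34  29  41  94 119  93  51  25  17  17  19  17  18  11  70  97
 23  22  25  25  30  25  31 112  95  86  65  30  22  22  17  17  17  11  96 104
 21  22  21  22  24  17  94  88  85  98 101  84  50  27  24  23  18  20  91 100
 21  17  14   9   8 102  89  75  87  94  98 101 103  71  30  23  21  27  91  98
  5  52 111 125 174 116  84 172 194 133  97  96 100 100  84  48  23  32  88  98
227 235 237 176  95  80 168 188 188 188 116  78  91  98 101 101  81  71 141 117
226 231 227 238 176 174 186 185 185 185 186 192 122  90  95  99  99  99  99 104
 56 207 231 229 228 208 188 185 185 185 185 188 192 124  81  90  96  97  99  98
```

Run:
```python
from h import *
c=load('scene0');t=load('top0');R=Rotation.from_euler('z',-.168).as_matrix();B=np.array([.623,-.055,0])
def tri(a,b):
    o1,d1=ray(t,260+a[0]/3.6,190+a[1]/3.6);o2,d2=ray(c,200+b[0]/3.6,160+b[1]/3.6)
    s=np.linalg.lstsq(np.c_[d1,-d2],o2-o1,rcond=None)[0];p,q=o1+d1*s[0],o2+d2*s[1];return R.T@((p+q)/2-B),np.linalg.norm(p-q)
for n,a,b in (('rest',(165,268),(59,278)),('h3',(160,300),(55,305)),('h4',(152,322),(64,355)),('h5',(147,320),(66,353)),('h6',(142,317),(67,352)),('h7',(137,307),(65,335))):
    p,e=tri(a,b);print(n,np.round(1e3*p,1),round(1e3*e,1))
# dark/bright tread masks diff: where does tread region lie in scene frames now vs h6/h7
for n in ('h4s','h6s','h7s','h15s'):
    g=cv2.cvtColor(load(n)['color'],cv2.COLOR_RGB2GRAY);print(n);print('\n'.join(' '.join('%3d'%x for x in r) for r in g[240:262,214:236:1]) if n in('h15s','h6s') else '')
```

```text
rest [-190.2  -31.   111.5] 1.6
h3 [-197.5  -33.    85.5] 8.5
h4 [-194.4  -25.8   38.5] 3.9
h5 [-194.5  -21.3   37.3] 4.3
h6 [-194.7  -16.8   36. ] 2.9
h7 [-196.6  -13.    49. ] 2.9
h4s

h6s
172 171 170 170 171 171 170 171 172 172 173 173 173 181 179   9  24  31  29  24  68  99
170 171 171 170 172 171 170 171 172 172 172 173 172 180 191   6  26  35  33  27  71 103
171 171 172 171 171 172 174 172 174 172 175 174 174 178 191  15  26  25  26  29  60 103
171 171 170 171 170 172 174 174 176 178 179 179 179 185 196  33  20  34  25  20  49 103
172 173 170 171 171 172 174 177 175 146 150 149 150 154 159  29  19  35  26  22  53 106
172 173 171 170 172 171 164 175 177 110  97  97 100 101 103  50  25  27  30  24  41 108
174 175 173 172 172 172 167 173 179 124  99 105 104 106 107  62  14  25  25  23  32 106
174 174 172 171 170 170 174 191 167 125  84  79 104  72 108  72  10  36  21  31  24  93
172 171 170 172 171 169 166 190 138 105  43  78  74  41 123  57  84  87  33 110  27  70
171 171 170 171 170 171 167 157 120  70  56 107  34  84  98  44 126  70  60 119  38 139
173 171 169 170 171 174 175 1
[... 2272 characters left out ...]
 170 170 170 170 169 169 169 168 167 169 169 170 170 171 171 172 173 174 172 171 171
172 171 170 171 170 170 169 170 170 170 169 169 170 168 170 172 171 173 172 172 169 171
172 171 171 172 171 170 169 169 170 170 170 170 170 170 171 172 172 170 171 171 171 170
172 173 173 173 170 171 170 171 170 173 173 172 170 172 170 171 173 173 172 173 170 170
172 173 172 172 171 172 171 172 172 172 172 172 173 173 172 172 173 173 174 172 174 174
171 172 173 171 171 171 172 173 172 173 171 174 172 170 171 172 172 170 171 170 171 171
170 172 170 171 171 171 171 171 171 172 173 172 172 172 173 172 173 172 171 169 172 169
171 172 172 172 172 173 172 172 172 173 172 173 172 171 172 172 172 172 172 171 171 169
```

Call:
{"api": "step_arm", "payload": {"plan": [{"tx": 0, "ty": -0.2, "tz": 0, "twist": 0, "gripper": 255}, {"tx": 0, "ty": -0.2, "tz": 0, "twist": 0, "gripper": 255}, {"tx": 0, "ty": 0, "tz": 0, "twist": 0, "gripper": 255}]}}

```text
time_s: 15.9
ee_pos: [0.4668, 0.0076, 0.0797]
tcp_rot: [0.542, 0.457, -0.456, -0.538]
wrist_force: [1.7, -8.5, 4.4]
gripper_width: 0.001
```

Call:
{"api": "step_arm", "payload": {"plan": [{"tx": 0, "ty": -0.2, "tz": 0, "twist": 0, "gripper": 255}, {"tx": 0, "ty": -0.2, "tz": 0, "twist": 0, "gripper": 255}, {"tx": 0, "ty": 0, "tz": 0, "twist": 0, "gripper": 255}]}}

```text
time_s: 16.2
ee_pos: [0.4671, 0.0076, 0.0838]
tcp_rot: [0.542, 0.457, -0.456, -0.538]
wrist_force: [1.4, -9.2, 4.1]
gripper_width: -0.002
```

```bash
python3 lid.py h16 h15| tail -4
python3 - <<'E'
from h import *
t=capture('top');np.save('h16t.npy',t,allow_pickle=True)
g=cv2.cvtColor(t['color'],cv2.COLOR_RGB2GRAY)
print('\n'.join(' '.join('%3d'%x for x in r) for r in g[228:252,304:324]))
E
```

```text
1.15 [[287.0, 163.0], [300.0, 139.0]] 1.25 [[294.0, 161.0], [306.0, 137.0]] 1.35 [[301.0, 160.0], [313.0, 135.0]] 1.45 [[309.0, 159.0], [319.0, 135.0]] 1.55 [[316.0, 159.0], [326.0, 135.0]] 1.65 [[324.0, 159.0], [333.0, 135.0]] 
h16 [(110, None), (125, None), (140, [326, 332]), (155, [320, 332]), (170, [267, 329]), (185, [262, 327]), (200, [275, 324])]
h15 [(110, None), (125, None), (140, [326, 332]), (155, [277, 331]), (170, [270, 329]), (185, [273, 327]), (200, [287, 324])]
[ 1.1 -7.5  4.4]
 21  19  25  55  61  73 135 133  78  55  58  62  57  66  82  76  63  61  59  62
 22  18  36  58  59  71 103 147 150 110  68  57  59  62  57  77  85  66  59  61
 23  20  36  55  60  83  65  47 110 145 132  89  60  58  60  51  59  99  85  64
 21  17  22  54  59  82 102  86  95  97 128 143 128  73  55  58  60  57  69  84
 20  27  25  41  56  84  82  85  91  97  99 108 145 160 111  64  57  60  60  58
 36  46  29  34  53  85  74  63  92 101  98  96  91 122 144 128  87  63  58  60
 51  50  28  25  50  99 104 100 100 101 100  84  91  97  95 136 148 123  73  57
 34  56  52  47  52 100 102 100 101 100 10
[... 617 characters left out ...]
  86 104  92  60  88  90  81  90  97  99  58  20  16  45  94
 52  31  26  28  58  41  37  47 176 128  81  47  33 126 115  61  23  14  69  97
 20  20  24  22  49  35  20 125 113  84  82  43  13  33  60  35  18  13  71  96
 21  22  18  21  20  13 123 111  82  73  42  21  21  16  14  17  15  10  70  95
 19  21  16  13   6 116 111  81  88 100  69  28  22  22  20  20  18  13  96 102
 13   3  50 110 180 133  81  80  95 100 101  83  49  26  21  23  20  21  92 101
167 222 231 238 161  78 168 118  86  93  98 100 103  71  32  21  21  26  90  99
226 231 226 237 161 167 185 186 189 134  97  95  99 101  83  49  22  31  89  99
 79 155 215 227 225 207 187 182 187 190 118  77  91  97 100 103  82  70 140 115
```

The pedal rose past any hanging height, so the side travel hadn't reached its end: each step kept moving the tips and no hard end was felt. I go back to the slot's straight part while holding the pedal, press to the stop again, and push until the side end is really felt.

Call:
{"api": "step_arm", "payload": {"plan": [{"tx": -0.3, "ty": 0, "tz": 0, "twist": 0, "gripper": 255}, {"tx": -0.3, "ty": 0, "tz": 0, "twist": 0, "gripper": 255}, {"tx": -0.3, "ty": 0, "tz": 0, "twist": 0, "gripper": 255}, {"tx": -0.3, "ty": 0, "tz": 0, "twist": 0, "gripper": 255}, {"tx": -0.3, "ty": 0, "tz": 0, "twist": 0, "gripper": 255}, {"tx": -0.3, "ty": 0, "tz": 0, "twist": 0, "gripper": 255}, {"tx": -0.3, "ty": 0, "tz": 0, "twist": 0, "gripper": 255}, {"tx": 0, "ty": 0, "tz": 0, "twist": 0, "gripper": 255}]}}

```text
time_s: 17.1
ee_pos: [0.463, -0.0103, 0.0838]
tcp_rot: [0.541, 0.457, -0.454, -0.54]
wrist_force: [0.1, 3.9, 6.8]
gripper_width: 0.001
```

```bash
cat > gate.py <<'E'
from h import *
import sys
t=capture('top');np.save(sys.argv[1]+'t.npy',t,allow_pickle=True)
g=cv2.cvtColor(t['color'],cv2.COLOR_RGB2GRAY)
print('\n'.join(' '.join('%3d'%x for x in r) for r in g[232:254,302:326]))
print(np.round(arm.observe()['wrist_force'],1))
E
python3 gate.py h17
```

```text
24  20  20  24  19  20  25  20  20  17  31  91 102 107 144 160 112  64  57  59  59  57  79  85
 22  18  21  20  23  20  23  23  19  15  73  99  99  96  91 119 143 126  88  61  59  60  58  60
 22  20  22  19  23  22  23  24  21  17  56  95 102  85  89  95  96 136 148 125  74  55  60  59
 20  24  23  25  24  22  20  23  16  20  24  92 104 104  99  96 117 104 110 148 154 106  63  58
 24  22  21  22  21  23  20  21  20  18  16  57  96  99  98  97  85  99  98  95 125 144 129  76
 24  23  22  21  26  23  19  21  35  37  29  56  84  95  98  98  98  94  54  65  93 106 143 150
 21  21  23  24  25  27  26  25  48  51  27  52  84 100  98  96 100  96  48  14  29  86  89 112
 20  24  25  22  23  25  26  25  32  56  44  67 103 120 119 102  99  77  35  13  12  96 102 101
 22  20  23  23  23  24  27  26  32  55  55  95 120 125 129 100  97  82  39  14  21  90 101 104
 22  25  25  22  22  20  26  25  20  52  89  97 113 130  90  86 103  83  36  13  31  90 101  94
 23  22  24  21  20  21  20  17  27  54  91  96  95  82  73  81  89  67  27  13  30  91 101  86
 21  26  23  21  19  24  56  75  55  53  90  
[... 324 characters left out ...]
69  96 100 100
 31  32  31  28  32  33  36  62  67  42  40  52  51  97 107  91  56  25  16  13  93 102  99  98
 30  29  33  32  30  25  31  55  42  26  23  31  29  48  72  64  34  19  17  21  91 100  98  97
 24  26  29  28  27  23  25  26  25  21  20  27  28  39  40  38  24  21  21  27  89  99  99  98
 24  26  22  23  24  21  22  25  21  25  24  24  21  23  69  97  82  48  23  32  88  97  98  98
 22  24  21  22  23  22  21  21  22  19  18  14  10  34  87  98 101 102  83  71 140 115  98  98
 25  27  24  20  20  21  19  18  10   8  58  54 170 196 122  90  95  97  98  99  99 102  99  98
 23  21  17  17  15  19  38  52 136 222 160 173 190 190 191 125  81  89  95  96  96  98  91  97
[0.6 4.5 7.7]
```

Run:
```python
from h import *
for n in ('top0','h3t'):
    g=cv2.cvtColor(load(n)['color'],cv2.COLOR_RGB2GRAY); print(n)
    print('\n'.join(' '.join('%3d'%x for x in r) for r in g[228:256,304:326]))
```

```text
top0
 51  51  48  49  49  61 116 112  67  46  49  49  48  55  67  63  55  51  51  50  52  52
 49  48  49  50  48  60  86 122 128  93  56  49  51  51  46  65  71  55  50  51  52  51
 50  50  49  50  50  70  54  38  94 124 111  75  51  47  49  43  48  84  71  52  50  52
 50  50  51  50  48  70  86  71  81  82 108 122 109  63  43  50  49  48  58  71  63  54
 49  51  49  48  47  72  68  72  75  84  83  91 124 136  95  53  48  49  50  48  67  71
 49  49  50  49  47  70  63  51  78  86  82  83  76 102 122 107  74  52  49  50  45  50
 49  48  48  48  49  83  85  85  84  85  84  72  77  82  80 115 125 105  65  47  47  51
 50  50  49  47  46  83  87  84  85  83  84  87  85  81 100  89  93 125 131  90  52  50
 49  48  48  48  45  77  85  85  84  83  86  84  84  83  71  84  82  76 105 122 109  63
 49  49  49  48  49  77  84  83  83  81  77  80  83  82  82  76  66  77  81  86 123 127
 47  47  49  48  54  79  84  84  84  82  78  79  82  81  83  86  97 101 104  88  74  96
 47  46  47  48  53  79  82  84  82  84  82  83  80  80  88  98 103 108  74  83  85  85
109  78  47  48  57  79  84  82  84  83
[... 3136 characters left out ...]
  25  21  24  21  23  21  14   9   6 110 137  81  41  66  93  99  96  76  52  52  65
 27  23  21  24  21  19  15  93 169 235 173  93  53  43  44  76  94  97  95  75  58  49
 24  21  26  26  24  30  20 187 158  79  34  35  42  44  44  53  90  97  99 124  84  43
 23  23  18  20  27  31  27  46  38  26  20  19  60  58  46  43  65  92 125 116  99  50
 26  21  19  27  28  31  30  30  29  31  24  49  62  49  42  44  51  89 109 100  78  60
 20  20  19  30  31  31  29  27  32  29  27  53  54  45  30  29  29  50  70  73  60  92
 21  23  22  21  24  28  27  30  26  25  22  28  21  20  21  21  27  27  33  61  65  69
 23  23  21  21  22  26  22  24  22  22  23  23  26  21  22  24  22  21  29  89 108  97
```

Call:
{"api": "step_arm", "payload": {"plan": [{"tx": 0.4, "ty": 0, "tz": 0, "twist": 0, "gripper": 255}, {"tx": 0.4, "ty": 0, "tz": 0, "twist": 0, "gripper": 255}, {"tx": 0.4, "ty": 0, "tz": 0, "twist": 0, "gripper": 255}, {"tx": 0.4, "ty": 0, "tz": 0, "twist": 0, "gripper": 255}, {"tx": 0, "ty": 0, "tz": 0, "twist": 0, "gripper": 255}]}}

```text
time_s: 17.65
ee_pos: [0.4652, 0.0041, 0.0837]
tcp_rot: [0.541, 0.457, -0.456, -0.539]
wrist_force: [-0.4, -2.8, 7.8]
gripper_width: 0.001
```

Call:
{"api": "step_arm", "payload": {"plan": [{"tx": 0, "ty": 0.4, "tz": 0, "twist": 0, "gripper": 255}, {"tx": 0, "ty": 0.4, "tz": 0, "twist": 0, "gripper": 255}, {"tx": 0, "ty": 0, "tz": 0, "twist": 0, "gripper": 255}]}}

```text
time_s: 17.95
ee_pos: [0.4647, 0.0041, 0.0754]
tcp_rot: [0.541, 0.456, -0.456, -0.539]
wrist_force: [-2.3, -3.5, 7.3]
gripper_width: 0.003
```

Call:
{"api": "step_arm", "payload": {"plan": [{"tx": 0, "ty": 0.4, "tz": 0, "twist": 0, "gripper": 255}, {"tx": 0, "ty": 0.4, "tz": 0, "twist": 0, "gripper": 255}, {"tx": 0, "ty": 0, "tz": 0, "twist": 0, "gripper": 255}]}}

```text
time_s: 18.25
ee_pos: [0.4644, 0.0041, 0.0673]
tcp_rot: [0.541, 0.456, -0.456, -0.54]
wrist_force: [-1.3, -2.8, 7.5]
gripper_width: 0.001
```

Call:
{"api": "step_arm", "payload": {"plan": [{"tx": 0, "ty": 0.4, "tz": 0, "twist": 0, "gripper": 255}, {"tx": 0, "ty": 0.3, "tz": 0, "twist": 0, "gripper": 255}, {"tx": 0, "ty": 0, "tz": 0, "twist": 0, "gripper": 255}]}}

```text
time_s: 18.55
ee_pos: [0.4644, 0.0039, 0.0602]
tcp_rot: [0.541, 0.456, -0.456, -0.54]
wrist_force: [-1.7, -3.8, 7.1]
gripper_width: 0.002
```

Call:
{"api": "step_arm", "payload": {"plan": [{"tx": 0, "ty": 0.3, "tz": 0, "twist": 0, "gripper": 255}, {"tx": 0, "ty": 0.3, "tz": 0, "twist": 0, "gripper": 255}, {"tx": 0, "ty": 0, "tz": 0, "twist": 0, "gripper": 255}]}}

```text
time_s: 18.85
ee_pos: [0.464, 0.0034, 0.0537]
tcp_rot: [0.541, 0.456, -0.457, -0.539]
wrist_force: [-0.3, -6.7, 1.8]
gripper_width: -0.003
```

Call:
{"api": "step_arm", "payload": {"plan": [{"tx": 0, "ty": 0.3, "tz": 0, "twist": 0, "gripper": 255}, {"tx": 0, "ty": 0, "tz": 0, "twist": 0, "gripper": 255}]}}

```text
time_s: 19.05
ee_pos: [0.4641, 0.0032, 0.0508]
tcp_rot: [0.541, 0.456, -0.457, -0.539]
wrist_force: [-1.0, -7.7, 5.0]
gripper_width: -0.0
```

Call:
{"api": "step_arm", "payload": {"plan": [{"tx": 0, "ty": 0.2, "tz": 0, "twist": 0, "gripper": 255}, {"tx": 0, "ty": 0, "tz": 0, "twist": 0, "gripper": 255}]}}

```text
time_s: 19.25
ee_pos: [0.4643, 0.0031, 0.0488]
tcp_rot: [0.541, 0.456, -0.457, -0.539]
wrist_force: [-0.6, -7.7, 4.6]
gripper_width: -0.001
```

```bash
python3 gate.py h18
```

```text
28  23  22  20  21  18  33  83  82  84  93  97 100 108 145 161 112  65  57  58  61  57  79  85
 20  22  20  22  22  17  40  84  75  63  94 100  99  96  92 121 144 128  89  62  58  61  55  61
 21  21  21  23  23  19  40  98 105 100 100 101 101  86  91  94  95 136 149 124  75  57  59  59
 21  24  20  23  21  15  51 102 101 101 101  99 103 104 100  97 119 106 111 149 157 107  65  59
 20  24  24  22  21  23  52  92 101 100 100  99 102  98  98  98  87 101 101  95 125 145 129  77
 23  20  18  21  16  42  58  93 100 100  99  99  92  96  99  98  98  94  55  66  94 106 145 151
 22  23  22  23  19  54  67  95 101 100 100  97  93  95  96 100  99  96  47  16  29  87  92 115
 23  26  23  23  17  54  69  95  99  99  99 100  99  98  99  99 101  77  36  13  11  98 103 100
 25  20  22  20  19  40  71  97  98  98  99  99  95  97  98  97 103  82  38  11  21  91 103 105
 22  20  23  18  19  26  70  97 100  99 100  97  95  95  97  96 105  84  36  13  31  93 103  95
 24  18  20  34  39  30  70  97 100  98  99  99  98  96  96  97 100  70  30  14  27  93 101  86
 27  23  29  51  38  26  70  96 100  98  97  
[... 327 characters left out ...]
 96 100 101
 19  21  18  28  90 100  98  82  77  89 106 127 123  92  58  32  17  17  17  13  96 102  98  99
  9  58  57  42  67  93  99  97  76  51  51  75  71  84  55  24  23  22  18  21  90 100 100  98
204 206 123  49  44  66  93  99  98  72  59  51  63  95 102  72  32  23  20  26  91  99  98  99
112  43  44  44  44  42  78  94  96 126  97  55  30  88 101 101  81  47  22  33  87  98  98  98
 27  17  43  58  51  42  44  87 126 119 102  49  37  75  93  97  99 102  84  69 140 117  99 100
 28  34  62  69  45  40  53  71 111 106  79  62 171 194 122  91  95  98  99 100  99 104 101  97
 24  35  52  48  30  29  32  31  55  52  65 168 190 190 193 124  81  90  96  97  98  99  91  98
[-0.4 -8.1  3.7]
```

Call:
{"api": "step_arm", "payload": {"plan": [{"tx": 0, "ty": 0.2, "tz": 0, "twist": 0, "gripper": 255}, {"tx": 0, "ty": 0, "tz": 0, "twist": 0, "gripper": 255}]}}

```text
time_s: 19.5
ee_pos: [0.4644, 0.0031, 0.0469]
tcp_rot: [0.541, 0.456, -0.457, -0.539]
wrist_force: [-1.0, -7.3, 5.0]
gripper_width: -0.0
```

Call:
{"api": "step_arm", "payload": {"plan": [{"tx": 0, "ty": 0.15, "tz": 0, "twist": 0, "gripper": 255}, {"tx": 0, "ty": 0, "tz": 0, "twist": 0, "gripper": 255}]}}

```text
time_s: 19.7
ee_pos: [0.4645, 0.0031, 0.0458]
tcp_rot: [0.541, 0.456, -0.457, -0.539]
wrist_force: [-2.5, -7.5, 7.6]
gripper_width: 0.001
```

Call:
{"api": "step_arm", "payload": {"plan": [{"tx": 0.15, "ty": 0, "tz": 0, "twist": 0, "gripper": 255}, {"tx": 0, "ty": 0, "tz": 0, "twist": 0, "gripper": 255}]}}

```text
time_s: 19.9
ee_pos: [0.4649, 0.0043, 0.0458]
tcp_rot: [0.541, 0.456, -0.457, -0.539]
wrist_force: [-1.7, -8.8, 6.7]
gripper_width: -0.002
```

Call:
{"api": "step_arm", "payload": {"plan": [{"tx": 0.15, "ty": 0, "tz": 0, "twist": 0, "gripper": 255}, {"tx": 0, "ty": 0, "tz": 0, "twist": 0, "gripper": 255}]}}

```text
time_s: 20.1
ee_pos: [0.4653, 0.0056, 0.0459]
tcp_rot: [0.542, 0.456, -0.457, -0.538]
wrist_force: [-1.9, -10.1, 7.3]
gripper_width: 0.001
```

Call:
{"api": "step_arm", "payload": {"plan": [{"tx": -0.3, "ty": 0, "tz": 0, "twist": 0, "gripper": 255}, {"tx": -0.3, "ty": 0, "tz": 0, "twist": 0, "gripper": 255}, {"tx": 0, "ty": 0, "tz": 0, "twist": 0, "gripper": 255}]}}

```text
time_s: 20.4
ee_pos: [0.4637, 0.0005, 0.0457]
tcp_rot: [0.541, 0.456, -0.456, -0.539]
wrist_force: [-2.4, -5.4, 6.9]
gripper_width: 0.002
```

```bash
python3 gate.py h19 | sed -n '10,21p;23p'
python3 - <<'E'
from h import *
a=load('h18t')['color'].astype(int);b=load('h19t')['color'].astype(int)
# tread lower corner lateral shift estimate by phase correlation on free part of tread
for n in ('h6t','h18t','h19t'):
    g=cv2.cvtColor(load(n)['color'],cv2.COLOR_RGB2GRAY);print(n);print('\n'.join(' '.join('%3d'%x for x in r) for r in g[270:282,290:308]))
E
```

```text
26  22  22  18  20  17  69  96  99 100  99  99  97  96  96  98 104  84  37  16  32  92 101  95
 21  19  21  22  20  18  60  96 100 100  99  99  99  97  96  96 100  68  30  15  31  92 102  86
 22  20  21  18  35  27  31  93 103  98  99  99  60  91  97  95  99  59  16  16  47  93 101 102
 28  25  22  29  52  34  19  46  92 101  97  99 109 126 125 133 113  61  22   9  69  98 100 100
 23  25  26  37  44  42  31  96  73  80  94 102 125 131 123  92  67  36  15  13  70  97 100 101
 21  27  27  25  55  94  80  68  87  99 102 121 130 137  93  55  29  14  16  14  69  96  99 101
 24  28  28  23  36  89  98  83  76  89 125 132 133  95  69  35  16  18  17  15  96 103  99  99
 21  21  19  17  38  90  98  96  77 122 135 138 102  83  53  25  22  21  20  20  90 102  99 100
 16  11  34  31  39  77  95  98  97  74  50  53  65  89 102  71  29  24  21  28  91  99  99  99
178 202 207 123  48  53  91  99  99  86  60  57  53  66  97 103  82  47  22  30  90  99  98  99
205 110  44  44  42  44  66  94  97  94 111  70  42  32  87  98 100 103  82  70 141 116  98 100
 46  25  28  43  55  49  44  66  91 126 121  
[... 1973 characters left out ...]
 131  89  36  44  95 128 157 114  74 169 194 191 190
192 119  74  88 134 134 128 105  60  27  67 101  80 168 189 187 185 187
191 191 192 116  70 108 130 132 132 126 130  82 170 192 187 184 184 184
188 187 192 192 119  73  83 131 133 111  78  81 171 189 183 183 183 185
188 187 188 190 191 191 121  72 109 112  88 169 188 186 181 183 185 186
188 188 188 188 189 191 192 126  76  75 171 190 185 183 183 182 182 183
189 191 188 188 188 187 188 189 192 116 168 189 186 184 183 183 182 183
189 188 190 188 188 187 186 187 188 184 185 185 185 182 183 183 184 184
189 188 188 187 187 187 187 187 186 186 186 184 185 183 183 185 185 184
187 185 188 187 187 186 186 187 185 185 187 185 183 183 183 183 184 183
```

Call:
{"api": "step_arm", "payload": {"plan": [{"tx": 0, "ty": -0.2, "tz": 0, "twist": 0, "gripper": 255}, {"tx": 0, "ty": -0.2, "tz": 0, "twist": 0, "gripper": 255}, {"tx": 0, "ty": 0, "tz": 0, "twist": 0, "gripper": 255}]}}

```text
time_s: 20.75
ee_pos: [0.4634, 0.0006, 0.0492]
tcp_rot: [0.541, 0.456, -0.457, -0.539]
wrist_force: [-2.1, -5.5, 2.9]
gripper_width: -0.002
```

Call:
{"api": "step_arm", "payload": {"plan": [{"tx": 0, "ty": -0.2, "tz": 0, "twist": 0, "gripper": 255}, {"tx": 0, "ty": -0.2, "tz": 0, "twist": 0, "gripper": 255}, {"tx": 0, "ty": 0, "tz": 0, "twist": 0, "gripper": 255}]}}

```text
time_s: 21.05
ee_pos: [0.4631, 0.0006, 0.0529]
tcp_rot: [0.541, 0.456, -0.457, -0.54]
wrist_force: [-0.9, -5.3, 2.6]
gripper_width: -0.0
```

Call:
{"api": "step_arm", "payload": {"plan": [{"tx": 0, "ty": -0.2, "tz": 0, "twist": 0, "gripper": 255}, {"tx": 0, "ty": 0, "tz": 0, "twist": 0, "gripper": 255}]}}

```text
time_s: 21.25
ee_pos: [0.4627, 0.0005, 0.0545]
tcp_rot: [0.541, 0.456, -0.457, -0.54]
wrist_force: [-1.0, -6.6, -0.2]
gripper_width: 0.001
```

```bash
python3 gate.py h20 | sed -n '8,21p;23p'; python3 lid.py h20 h7 h16| tail -4
```

```text
24  20  25  23  20  15  63  95  98  99 100  99  99  99  98  97 100  78  37  12  10  96 103 101
 21  22  21  19  20  19  56  95 101  98 101  99  94  96  97  98 101  82  36  14  21  92 102 103
 24  23  23  20  29  23  32  92  99 100  99  98  95  96  97  98 104  84  37  13  30  91 101  93
 27  23  21  30  52  35  21  90 101  99 100  99  98  97  97  96 100  71  28  15  31  92 103  86
 26  29  28  40  44  41  21  89 102 100  99  99  61  94 104  97  99  59  22  15  45  93 101 101
 25  28  27  27  55  59  73  75  97 102  98  99  96 120 130 118 104  61  21  14  71  97  99 100
 23  25  26  28  38  89  99  99  69  80  96  76 122 131 140  93  63  34  16  12  72  98 100 100
 21  21  25  20  42  90  99  97  94  99  94 125 133 133 101  69  34  13  13  15  69  96 100 100
 15  16   9  22  42  90  98  97  95  74 123  93 107  99  84  47  16  19  16  11  96 103  99  98
 51 183 211 124  47  66  93  99  98  73  59  55  55  67  59  34  21  21  19  22  92 102  98  98
209 127  70  48  42  44  67  94  99  95  89  62  45  59  96  70  31  21  19  27  90 101 100 100
 50  28  27  38  49  44  44  66  89 112 123  90  47  31  90 102  82  49  23  31  90  97  97  99
 29  25  20  64  65  52  37  40  84 123 112  89  41  70  93  99 100 102  83  70 141 117  98  99
 30  26  61  68  47  30  28  30  50  85  87  56 168 194 123  89  96  98  99 100 100 103 101  99
[-0.6 -5.4 -0.8]
h20 [(110, None), (125, None), (140, [312, 333]), (155, [305, 331]), (170, [305, 329]), (185, [312, 327]), (200, [308, 324])]
h7 [(110, None), (125, None), (140, [305, 333]), (155, [297, 331]), (170, [296, 329]), (185, [301, 327]), (200, [305, 324])]
h16 [(110, None), (125, None), (140, [326, 332]), (155, [320, 332]), (170, [267, 329]), (185, [262, 327]), (200, [275, 324])]
[-0.2 -7.2 -0.7]
```

The finger force now vanishes at z = 0.0545, 8.5 mm above the stop, which is where the catch should be. I rise a little and check that the lid stays.

Call:
{"api": "step_arm", "payload": {"plan": [{"tx": 0, "ty": -0.15, "tz": 0, "twist": 0, "gripper": 255}, {"tx": 0, "ty": 0, "tz": 0, "twist": 0, "gripper": 255}]}}

```text
time_s: 21.55
ee_pos: [0.4623, 0.0005, 0.0555]
tcp_rot: [0.541, 0.455, -0.457, -0.54]
wrist_force: [0.0, -8.2, -2.7]
gripper_width: -0.001
```

```bash
python3 lid.py h21 h20| tail -3
```

```text
h21 [(110, None), (125, None), (140, [312, 333]), (155, [305, 331]), (170, [305, 329]), (185, [312, 327]), (200, [308, 324])]
h20 [(110, None), (125, None), (140, [312, 333]), (155, [305, 331]), (170, [305, 329]), (185, [312, 327]), (200, [308, 324])]
[ 0.8 -6.6 -2.9]
```

Call:
{"api": "step_arm", "payload": {"plan": [{"tx": -0.2, "ty": 0, "tz": 0, "twist": 0, "gripper": 255}, {"tx": -0.2, "ty": 0, "tz": 0, "twist": 0, "gripper": 255}, {"tx": -0.2, "ty": 0, "tz": 0, "twist": 0, "gripper": 255}, {"tx": 0, "ty": 0, "tz": 0, "twist": 0, "gripper": 255}]}}

```text
time_s: 22.0
ee_pos: [0.4623, -0.0041, 0.0566]
tcp_rot: [-0.54, -0.456, 0.456, 0.54]
wrist_force: [0.2, -0.4, 0.4]
gripper_width: 0.002
```

Call:
{"api": "step_arm", "payload": {"plan": [{"tx": -0.2, "ty": 0, "tz": 0, "twist": 0, "gripper": 255}, {"tx": -0.2, "ty": 0, "tz": 0, "twist": 0, "gripper": 255}, {"tx": -0.2, "ty": 0, "tz": 0, "twist": 0, "gripper": 255}, {"tx": 0, "ty": 0, "tz": 0, "twist": 0, "gripper": 255}]}}

```text
time_s: 22.4
ee_pos: [0.4611, -0.0102, 0.0565]
tcp_rot: [0.54, 0.456, -0.456, -0.54]
wrist_force: [0.3, 0.3, 0.7]
gripper_width: 0.0
```

```bash
python3 lid.py h22 h21| tail -3;python3 gate.py h22 | sed -n '8,21p;23p'
```

```text
h22 [(110, None), (125, None), (140, [312, 333]), (155, [305, 331]), (170, [305, 329]), (185, [312, 327]), (200, [308, 324])]
h21 [(110, None), (125, None), (140, [312, 333]), (155, [305, 331]), (170, [305, 329]), (185, [312, 327]), (200, [308, 324])]
[-0.5  0.2  0.3]
 24  25  22  22  22  24  20  23  18  33  91 103 100  98  98  98 101  78  36  14  12  95 102 101
 20  19  24  20  21  20  22  19  16  50  94 101  95  98  98  98 100  80  38  14  21  91 102 103
 24  28  21  21  25  23  23  21  18  60  95 101  96  97  95  97 103  82  37  16  30  90 101  94
 21  21  23  23  22  20  19  18  20  24  69  97  99  96  97  97  99  69  27  16  29  93 100  86
 23  22  22  22  24  21  22  29  39  27  58  94  80 109 110  98  98  59  22  14  47  93 101 102
 24  24  20  28  29  25  24  42  43  23  34  62 115 128 138 140 113  60  19  14  69  97  99 101
 26  25  24  25  26  24  23  33  54  43  65 123 131 133  98  80  69  35  18  17  71  97 100 100
 23  23  23  25  27  25  27  38  56  58 115 130 133 102  73  34  19  16  16  11  69  95 100 101
 22  23  23  25  22  28  27  22  51  89 103 128 110  84  49  25  19  16  18   9  95 104 100  98
 23  25  20  22  23  20  19  22  53  90  98  98  85  74  51  27  23  21  20  21  92 100  99  99
 23  20  21  16  10   9  39  44  47  90  99  98  83  52  49  51  30  22  23  27  90 100  98  99
 22  19  13  53 181 208 209 116  42  65  94  97  98  80  60  60  43  38  25  30  88  99  99  99
 22  23 183 209 118  44  48  43  44  43  78  94  96 101  77  52  41  58  73  72 142 117  98  99
 30  28  45  48  27  17  36  53  48  45  46  88 102 126 115  79  34  67  98 100 100 103 101  99
[0.1 0.4 0.4]
```

The pedal hangs on the catch with nothing touching it and the lid holds still. Now I lift away and refine the syringe's pose from the first top image.

Call:
{"api": "step_arm", "payload": {"plan": [{"tx": 0, "ty": -1, "tz": 0, "twist": 0, "gripper": 255}, {"tx": 0, "ty": -2, "tz": 0.5, "twist": 0, "gripper": 255}, {"tx": 0, "ty": -3, "tz": 0.5, "twist": 0, "gripper": 255}, {"tx": 0, "ty": -4, "tz": 0, "twist": 0, "gripper": 0}, {"tx": 0, "ty": -3, "tz": 0, "twist": 0, "gripper": 0}, {"tx": 3, "ty": 0, "tz": 0, "twist": 0, "gripper": 0}]}}

```text
time_s: 23.1
ee_pos: [0.46, 0.0196, 0.193]
tcp_rot: [0.544, 0.458, -0.453, -0.538]
wrist_force: [1.2, 0.3, -1.3]
gripper_width: 0.505
```

Run:
```python
from h import *
c=load('top0');im=c['color'][226:268,222:246].astype(int)
bg=np.median(im.reshape(-1,3),0);d=im-bg
m=(np.abs(d).sum(2)>14)
print('\n'.join(''.join('#' if x else '.' for x in r) for r in m))
b=(im[:,:,2]-im[:,:,0]-(bg[2]-bg[0]))
print('blue',[(int(v+226),int(u+222),int(b[v,u])) for v,u in np.argwhere(b>8)])
m=m.astype(np.uint8);n,l,st,ce=cv2.connectedComponentsWithStats(m,connectivity=8)
k=1+np.argmax(st[1:,4]);v,u=np.nonzero(l==k);P=np.array([onz(c,x+222,y+226,.008) for x,y in zip(u,v)])[:,:2]
cen=P.mean(0);w,V=np.linalg.eigh(np.cov((P-cen).T));ax=V[:,1]*np.sign(V[0,1]);s=(P-cen)@ax
print('cen',cen,'ax',ax,'ang',np.arctan2(ax[1],ax[0]),'ext',s.min(),s.max()); h=(P-cen)@np.array([-ax[1],ax[0]])
for a in np.arange(-.06,.06,.01):
    q=(s>=a)&(s<a+.01); print(round(a,3),q.sum(),np.round(np.ptp(h[q]),3) if q.any() else '', np.round(h[q].mean(),4) if q.any() else '')
```

```text
............###....##..#
........................
...###.......#..........
....#........###........
........................
.................##.....
........................
................##......
................##......
...............###......
....##.......#####......
#............#####......
.............#####......
............#.#.##......
.............##.##......
.............#####......
...........###.##.......
...........###.##...##..
............#####.......
.........####.###.......
.........#.##.##........
..........######........
........##..####........
.........##.###.........
........#######.........
........#.#####.........
........##.###..........
.......#######..........
....###.######..........
.....#########..........
.....##########.........
........#.#####.........
.......####.............
.......##.#.............
.....#####..............
.....#####..............
.....######.............
.......####.............
........................
........................
........................
........................
blue [(231, 239, 29), (233, 238, 25), (234, 238, 13), (248, 231, 9), (248, 232, 13), (248, 233, 12), (250, 235, 9), (262, 231, 9)]
cen [0.43704311 0.17791514] ax [0.96102647 0.27645636] ang 0.2801047982826964 ext -0.04821905386257796 0.058967236886430435
-0.06 0  
-0.05 15 0.016 -0.0009
-0.04 12 0.013 0.001
-0.03 24 0.031 0.0007
-0.02 19 0.02 -0.0002
-0.01 18 0.018 -0.0003
0.0 16 0.02 -0.0005
0.01 15 0.02 -0.0001
0.02 14 0.016 0.0
0.03 12 0.016 -0.0008
0.04 13 0.013 0.0008
0.05 7 0.006 0.0003
```

Call:
{"api": "step_arm", "payload": {"plan": [{"tx": 3.9, "ty": 0, "tz": 1.02, "twist": 0, "gripper": 130}, {"tx": 3.9, "ty": 0, "tz": 1.02, "twist": 0, "gripper": 130}, {"tx": 3.9, "ty": 0, "tz": 1.02, "twist": 0, "gripper": 130}, {"tx": 3.9, "ty": 0, "tz": 1.02, "twist": 0, "gripper": 130}, {"tx": 0, "ty": 2, "tz": 0, "twist": -0.112, "gripper": 130}, {"tx": 0, "ty": 2, "tz": 0, "twist": -0.112, "gripper": 130}, {"tx": 0, "ty": 2, "tz": 0, "twist": -0.112, "gripper": 130}, {"tx": 0, "ty": 2, "tz": 0, "twist": -0.112, "gripper": 130}, {"tx": 0, "ty": 2, "tz": 0, "twist": 0, "gripper": 130}, {"tx": 0, "ty": 0, "tz": 0, "twist": 0, "gripper": 130}]}}

```text
time_s: 24.1
ee_pos: [0.4399, 0.1812, 0.0843]
tcp_rot: [-0.424, -0.563, 0.566, 0.427]
wrist_force: [-0.7, 0.2, -0.0]
gripper_width: 0.494
```

```bash
python3 look.py
python3 - <<'E'
from h import *
c=capture('top');np.save('s1t.npy',c,allow_pickle=True);s=arm.observe()
im=c['color'][226:268,222:246].astype(int);bg=[*np.median(load('top0')['color'][226:268,222:246].reshape(-1,3),0)]
print('\n'.join(''.join('R' if x.sum()<150 else ('#' if np.abs(x-bg).sum()>14 else '.') for x in r) for r in im))
print('tcp px',proj(c,s['ee_pos']))
E
```

```text
time_s 24.1
ee_pos [0.4399 0.1812 0.0843]
wrist_force [-0.7228  0.2156 -0.0118]
gripper_width 0.4945
[[-0.276 -0.005 -0.961]
 [ 0.961 -0.002 -0.276]
 [-0.    -1.     0.005]]
#RR#############RRRRRRRR
#RR##############RRRRRRR
#RRR#############RRRRRRR
#RRR#########.###RRRRR##
#RR################RRR##
#RR################RRR##
#RR################RRR##
#R#################RR###
###################RR###
###################RR###
########################
########################
########################
################.#######
########################
########################
###############.########
########################
########################
##############.#########
########################
########################
########################
############.###########
########################
########################
###########.############
########.##.############
###########.############
########################
########################
########################
########.###############
########################
#######.################
########################
########################
########################
########################
########################
########################
########################
tcp px (np.float64(231.44040532092873), np.float64(231.83803607550385))
```

Call:
{"api": "step_arm", "payload": {"plan": [{"tx": -0.24, "ty": 1, "tz": -0.54, "twist": 0, "gripper": 130}, {"tx": 0, "ty": 2, "tz": 0, "twist": 0, "gripper": 130}, {"tx": 0, "ty": 2, "tz": 0, "twist": 0, "gripper": 130}, {"tx": 0, "ty": 1.5, "tz": 0, "twist": 0, "gripper": 130}, {"tx": 0, "ty": 0.8, "tz": 0, "twist": 0, "gripper": 130}, {"tx": 0, "ty": 0.4, "tz": 0, "twist": 0, "gripper": 130}, {"tx": 0, "ty": 0, "tz": 0, "twist": 0, "gripper": 130}]}}

```text
time_s: 24.85
ee_pos: [0.4486, 0.1811, 0.0097]
tcp_rot: [0.426, 0.565, -0.565, -0.426]
wrist_force: [0.2, -0.7, 0.5]
gripper_width: 0.491
```

Call:
{"api": "step_arm", "payload": {"plan": [{"tx": 0, "ty": 0, "tz": 0, "twist": 0, "gripper": 255}, {"tx": 0, "ty": 0, "tz": 0, "twist": 0, "gripper": 255}, {"tx": 0, "ty": 0, "tz": 0, "twist": 0, "gripper": 255}, {"tx": 0, "ty": 0, "tz": 0, "twist": 0, "gripper": 255}, {"tx": 0, "ty": 0, "tz": 0, "twist": 0, "gripper": 255}, {"tx": 0, "ty": 0, "tz": 0, "twist": 0, "gripper": 255}], "force": 25}}

```text
time_s: 25.45
ee_pos: [0.4491, 0.1814, 0.0105]
tcp_rot: [0.426, 0.565, -0.564, -0.425]
wrist_force: [0.5, 0.1, 7.1]
gripper_width: 0.14
```

Grip width is 12 mm, which is the barrel. Lifting.

Call:
{"api": "step_arm", "payload": {"plan": [{"tx": 0, "ty": -1, "tz": 0, "twist": 0, "gripper": 255}, {"tx": 0, "ty": -2, "tz": 0, "twist": 0, "gripper": 255}, {"tx": 0, "ty": -4, "tz": 0, "twist": 0, "gripper": 255}, {"tx": 0, "ty": -4, "tz": 0, "twist": 0, "gripper": 255}, {"tx": 0, "ty": -4, "tz": 0, "twist": 0, "gripper": 255}, {"tx": 0, "ty": -4, "tz": 0, "twist": 0, "gripper": 255}, {"tx": 0, "ty": -4, "tz": 0, "twist": 0, "gripper": 255}, {"tx": 0, "ty": -3, "tz": 0, "twist": 0, "gripper": 255}, {"tx": 0, "ty": -2, "tz": 0, "twist": 0, "gripper": 255}, {"tx": 0, "ty": 0, "tz": 0, "twist": 0, "gripper": 255}]}}

```text
time_s: 26.45
ee_pos: [0.4497, 0.1816, 0.2936]
tcp_rot: [0.427, 0.567, -0.563, -0.424]
wrist_force: [0.2, -1.1, -0.8]
gripper_width: 0.141
```

Call:
{"api": "step_arm", "payload": {"plan": [{"tx": 0, "ty": 0, "tz": 0, "twist": -0.1123, "gripper": 255}, {"tx": 0, "ty": 0, "tz": 0, "twist": -0.1123, "gripper": 255}, {"tx": 0, "ty": 0, "tz": 0, "twist": -0.1123, "gripper": 255}, {"tx": 0, "ty": 0, "tz": 0, "twist": -0.1123, "gripper": 255}, {"tx": 0, "ty": 0, "tz": 0, "twist": -0.1123, "gripper": 255}, {"tx": 0, "ty": 0, "tz": 0, "twist": -0.1123, "gripper": 255}, {"tx": 0, "ty": 0, "tz": 0, "twist": -0.1123, "gripper": 255}, {"tx": 0, "ty": 0, "tz": 0, "twist": -0.1123, "gripper": 255}, {"tx": 0, "ty": 0, "tz": 0, "twist": -0.1123, "gripper": 255}, {"tx": 0, "ty": 0, "tz": 0, "twist": -0.1123, "gripper": 255}, {"tx": 0, "ty": 0, "tz": 0, "twist": 0, "gripper": 255}]}}

```text
time_s: 27.55
ee_pos: [0.4391, 0.1998, 0.287]
tcp_rot: [-0.071, -0.696, 0.712, 0.065]
wrist_force: [-0.7, 0.1, 0.1]
gripper_width: 0.142
```

```bash
python3 look.py
python3 - <<'E'
from h import *
s=arm.observe();print(np.round(s['joint_pos'],2))
M=Rotation.from_quat(s['tcp_rot']).as_matrix();d=np.array([.601,-.051,s['ee_pos'][2]])-s['ee_pos'];print('tool delta cm',np.round(M.T@d*100,2))
t=capture('top')['color'].astype(int);o=load('top0')['color'].astype(int)
r=t[226:268,222:246];print('syringe spot std then/now',o[226:268,222:246].std(),r.std())
E
python3 lid.py h23 h22|tail -3
```

```text
time_s 27.55
ee_pos [0.4391 0.1998 0.287 ]
wrist_force [-0.7399  0.0997  0.1473]
gripper_width 0.1423
[[-0.981  0.006 -0.192]
 [ 0.192 -0.023 -0.981]
 [-0.01  -1.     0.021]]
[ 0.39 -0.14  1.93 -0.02  1.35 -2.55]
tool delta cm [-20.69   0.66  21.5 ]
syringe spot std then/now 15.13495074996842 7.4244096301493245
h23 [(110, None), (125, None), (140, [312, 332]), (155, [305, 332]), (170, [305, 329]), (185, [312, 327]), (200, [308, 324])]
h22 [(110, None), (125, None), (140, [312, 333]), (155, [305, 331]), (170, [305, 329]), (185, [312, 327]), (200, [308, 324])]
[-0.9 -0.7  0.6]
```

Joint 6 came to its range limit, so I'll use the half-turn equivalent and rotate the other way.

Call:
{"api": "step_arm", "payload": {"plan": [{"tx": 0, "ty": 0, "tz": 0, "twist": 0.1416, "gripper": 255}, {"tx": 0, "ty": 0, "tz": 0, "twist": 0.1416, "gripper": 255}, {"tx": 0, "ty": 0, "tz": 0, "twist": 0.1416, "gripper": 255}, {"tx": 0, "ty": 0, "tz": 0, "twist": 0.1416, "gripper": 255}, {"tx": 0, "ty": 0, "tz": 0, "twist": 0.1416, "gripper": 255}, {"tx": 0, "ty": 0, "tz": 0, "twist": 0.1416, "gripper": 255}, {"tx": 0, "ty": 0, "tz": 0, "twist": 0.1416, "gripper": 255}, {"tx": 0, "ty": 0, "tz": 0, "twist": 0.1416, "gripper": 255}, {"tx": 0, "ty": 0, "tz": 0, "twist": 0.1416, "gripper": 255}, {"tx": 0, "ty": 0, "tz": 0, "twist": 0.1416, "gripper": 255}, {"tx": 0, "ty": 0, "tz": 0, "twist": 0.1416, "gripper": 255}, {"tx": 0, "ty": 0, "tz": 0, "twist": 0.1416, "gripper": 255}, {"tx": 0, "ty": 0, "tz": 0, "twist": 0.1416, "gripper": 255}, {"tx": 0, "ty": 0, "tz": 0, "twist": 0.1416, "gripper": 255}, {"tx": 0, "ty": 0, "tz": 0, "twist": 0.1416, "gripper": 255}, {"tx": 0, "ty": 0, "tz": 0, "twist": 0.1416, "gripper": 255}, {"tx": 0, "ty": 0, "tz": 0, "twist": 0.1416, "gripper": 255}, {"tx": 0, "ty": 0, "tz": 0, "twist": 0.1416, "gripper": 255}, {"tx": 0, "ty": 0, "tz": 0, "twist": 0.1416, "gripper": 255}, {"tx": 0, "ty": 0, "tz": 0, "twist": 0.1416, "gripper": 255}]}}

```text
time_s: 29.65
ee_pos: [0.4407, 0.1981, 0.2883]
tcp_rot: [0.714, 0.04, -0.035, -0.698]
wrist_force: [1.2, -0.3, 0.3]
gripper_width: 0.142
```

Call:
{"api": "step_arm", "payload": {"plan": [{"tx": 0, "ty": 0, "tz": 0, "twist": 0.1416, "gripper": 255}, {"tx": 0, "ty": 0, "tz": 0, "twist": 0.1416, "gripper": 255}, {"tx": 0, "ty": 0, "tz": 0, "twist": 0, "gripper": 255}]}}

```text
time_s: 29.95
ee_pos: [0.4407, 0.1982, 0.2884]
tcp_rot: [0.712, -0.057, 0.064, -0.697]
wrist_force: [0.0, -1.0, 0.1]
gripper_width: 0.143
```

```bash
cat > to.py <<'E'
from h import *
import sys
s=arm.observe();M=Rotation.from_quat(s['tcp_rot']).as_matrix();p=np.array(s['ee_pos']);g=np.array([float(x) for x in sys.argv[1:4]])
print(round(s['time_s'],2),np.round(p,4),'xang',round(float(np.arctan2(M[1,0],M[0,0])),3),'tilt',np.round(M[2],3),'F',np.round(s['wrist_force'],1),'w',round(s['gripper_width'],3),'q',np.round(s['joint_pos'],2));print('tool delta cm',np.round(M.T@(g-p)*100,2))
E
python3 to.py .601 -.051 .29
```

```text
29.95 [0.4407 0.1982 0.2884] xang -0.17 tilt [ 0.012 -1.    -0.021] F [ 0.  -1.   0.1] w 0.143 q [ 0.39 -0.14  1.92 -0.02  1.35  0.56]
tool delta cm [ 20.02   0.53 -21.84]
```

Call:
{"api": "step_arm", "payload": {"plan": [{"tx": 2.86, "ty": 0, "tz": -3.12, "twist": 0, "gripper": 255}, {"tx": 2.86, "ty": 0, "tz": -3.12, "twist": 0, "gripper": 255}, {"tx": 2.86, "ty": 0, "tz": -3.12, "twist": 0, "gripper": 255}, {"tx": 2.86, "ty": 0, "tz": -3.12, "twist": 0, "gripper": 255}, {"tx": 2.86, "ty": 0, "tz": -3.12, "twist": 0, "gripper": 255}, {"tx": 2.86, "ty": 0, "tz": -3.12, "twist": 0, "gripper": 255}, {"tx": 2.86, "ty": 0, "tz": -3.12, "twist": 0, "gripper": 255}, {"tx": 0, "ty": 0, "tz": 0, "twist": 0, "gripper": 255}]}}

```text
time_s: 30.75
ee_pos: [0.6032, -0.0548, 0.2951]
tcp_rot: [0.713, -0.056, 0.064, -0.696]
wrist_force: [-1.6, 0.6, -0.2]
gripper_width: 0.135
```

```bash
python3 to.py .601 -.051 .17;python3 lid.py h24 h22|tail -3
```

```text
30.75 [ 0.6032 -0.0548  0.2951] xang -0.17 tilt [ 0.013 -1.    -0.022] F [-1.6  0.6 -0.2] w 0.135 q [-0.12  0.09  1.69 -0.02  1.35  0.06]
tool delta cm [-0.45 12.5   0.61]
h24 [(110, [262, 292]), (125, [264, 294]), (140, [262, 333]), (155, [262, 332]), (170, [271, 329]), (185, [274, 327]), (200, [308, 324])]
h22 [(110, None), (125, None), (140, [312, 333]), (155, [305, 331]), (170, [305, 329]), (185, [312, 327]), (200, [308, 324])]
[-0.3 -0.  -0.5]
```

Call:
{"api": "step_arm", "payload": {"plan": [{"tx": -0.45, "ty": 2, "tz": 0.6, "twist": 0, "gripper": 255}, {"tx": 0, "ty": 3, "tz": 0, "twist": 0, "gripper": 255}, {"tx": 0, "ty": 3, "tz": 0, "twist": 0, "gripper": 255}, {"tx": 0, "ty": 2.5, "tz": 0, "twist": 0, "gripper": 255}, {"tx": 0, "ty": 1.5, "tz": 0, "twist": 0, "gripper": 255}, {"tx": 0, "ty": 0, "tz": 0, "twist": 0, "gripper": 255}]}}

```text
time_s: 31.4
ee_pos: [0.5967, -0.045, 0.1729]
tcp_rot: [0.712, -0.057, 0.061, -0.697]
wrist_force: [-0.4, -0.4, -0.5]
gripper_width: 0.138
```

Call:
{"api": "step_arm", "payload": {"plan": [{"tx": 0, "ty": 0, "tz": 0, "twist": 0, "gripper": 160}, {"tx": 0, "ty": 0, "tz": 0, "twist": 0, "gripper": 160}, {"tx": 0, "ty": 0, "tz": 0, "twist": 0, "gripper": 160}, {"tx": 0, "ty": 0, "tz": 0, "twist": 0, "gripper": 160}]}}

```text
time_s: 31.8
ee_pos: [0.6, -0.0459, 0.1773]
tcp_rot: [0.712, -0.055, 0.064, -0.697]
wrist_force: [-0.4, -0.6, -0.7]
gripper_width: 0.373
```

Call:
{"api": "step_arm", "payload": {"plan": [{"tx": 0, "ty": -2, "tz": 0, "twist": 0, "gripper": 160}, {"tx": 0, "ty": -3, "tz": 0, "twist": 0, "gripper": 160}, {"tx": 0, "ty": -4, "tz": 0, "twist": 0, "gripper": 160}, {"tx": 0, "ty": -2, "tz": 0, "twist": 0, "gripper": 255}, {"tx": 0, "ty": 0, "tz": 0, "twist": 0, "gripper": 255}]}}

```text
time_s: 32.3
ee_pos: [0.6007, -0.0437, 0.2915]
tcp_rot: [0.712, -0.052, 0.067, -0.697]
wrist_force: [0.1, 0.3, 1.0]
gripper_width: 0.041
```

```bash
python3 to.py .458 .0 .29;python3 lid.py h25 h22|tail -3
```

```text
32.3 [ 0.6007 -0.0437  0.2915] xang -0.169 tilt [ 0.022 -1.    -0.019] F [0.1 0.3 1. ] w 0.041 q [-0.1   0.08  1.71 -0.02  1.33  0.07]
tool delta cm [-14.8   -0.22   1.91]
h25 [(110, [262, 291]), (125, [263, 292]), (140, [262, 332]), (155, [262, 331]), (170, [272, 329]), (185, [312, 327]), (200, [308, 324])]
h22 [(110, None), (125, None), (140, [312, 333]), (155, [305, 331]), (170, [305, 329]), (185, [312, 327]), (200, [308, 324])]
[-0.6  0.2 -0.8]
```

Syringe released and the lid edge unchanged. I move back in front of the tread, restore the earlier orientation, and check the bin's inside in the image.

Call:
{"api": "step_arm", "payload": {"plan": [{"tx": -3.6, "ty": 0, "tz": 0.14, "twist": 0, "gripper": 255}, {"tx": -3.6, "ty": 0, "tz": 0.14, "twist": 0, "gripper": 255}, {"tx": -3.6, "ty": 0, "tz": 0.14, "twist": 0, "gripper": 255}, {"tx": -3.6, "ty": 0, "tz": 0.14, "twist": 0, "gripper": 255}, {"tx": 0, "ty": 0, "tz": 0, "twist": -0.1428, "gripper": 255}, {"tx": 0, "ty": 0, "tz": 0, "twist": -0.1428, "gripper": 255}, {"tx": 0, "ty": 0, "tz": 0, "twist": -0.1428, "gripper": 255}, {"tx": 0, "ty": 0, "tz": 0, "twist": -0.1428, "gripper": 255}, {"tx": 0, "ty": 0, "tz": 0, "twist": -0.1428, "gripper": 255}, {"tx": 0, "ty": 0, "tz": 0, "twist": -0.1428, "gripper": 255}, {"tx": 0, "ty": 0, "tz": 0, "twist": -0.1428, "gripper": 255}, {"tx": 0, "ty": 0, "tz": 0, "twist": -0.1428, "gripper": 255}, {"tx": 0, "ty": 0, "tz": 0, "twist": -0.1428, "gripper": 255}, {"tx": 0, "ty": 0, "tz": 0, "twist": -0.1428, "gripper": 255}, {"tx": 0, "ty": 0, "tz": 0, "twist": -0.1428, "gripper": 255}, {"tx": 0, "ty": 0, "tz": 0, "twist": 0, "gripper": 255}]}}

```text
time_s: 33.95
ee_pos: [0.4561, -0.0137, 0.2819]
tcp_rot: [0.548, 0.453, -0.459, -0.533]
wrist_force: [-0.5, -0.4, -0.4]
gripper_width: 0.002
```

```bash
python3 to.py .460 -.014 .08;python3 lid.py h26 h22|tail -3
python3 - <<'E'
from h import *
t=capture('top');np.save('h26t.npy',t,allow_pickle=True);R=Rotation.from_euler('z',-.168).as_matrix();B=np.array([.623,-.055,0])
g=t['color'].astype(int).sum(2)//3; ref=load('h22t')['color'].astype(int).sum(2)//3
pts=np.array([proj(t,B+R@np.array([x,y,.13])) for x in(-.065,.065) for y in(-.075,.075)]);print(pts.round())
u0,v0=pts.min(0).astype(int);u1,v1=pts.max(0).astype(int)+1
d=np.abs(g-ref)[v0:v1,u0:u1]>12;print(u0,v0,d.sum())
print('\n'.join(''.join('#' if g[v,u]>85 else ('+' if g[v,u]>50 else '.') for u in range(u0,u1)) for v in range(v0,v1)))
E
```

```text
33.95 [ 0.4561 -0.0137  0.2819] xang 1.402 tilt [-0.02 -1.   -0.01] F [-0.5 -0.4 -0.4] w 0.002 q [-0.07 -0.19  1.98 -0.02  1.34 -1.47]
tool delta cm [ 0.45 20.19 -0.19]
h26 [(110, None), (125, None), (140, [311, 332]), (155, [305, 332]), (170, [305, 329]), (185, [312, 327]), (200, [308, 324])]
h22 [(110, None), (125, None), (140, [312, 333]), (155, [305, 331]), (170, [305, 329]), (185, [312, 327]), (200, [308, 324])]
[-0.2  0.6  0.2]
[[347. 238.]
 [302. 210.]
 [373. 208.]
 [329. 183.]]
302 182 798
........................................................++##+++##++#####
..........................................................++##+++#+++###
............................................................++##++#+#++#
.............................................................+++##+####+
...............................................................+++#++###
............+....................................................+++#++#
...........++......................................................++##+
.....................................................................++#
............+
[... 2790 characters left out ...]
++++++++++++++++++###+++++++++++++++++++.##
++++++++####+++++++++++++++++++++++++++++++++++++++++++++++++++++++++.##
+++++++++.####+++++#++++++++++++++++++++++++++++++++++++++#++++++++++.##
++++++++#######+++++++++++++++++++++++++++++++++++++++++++++++++++++.+##
++++++++++#######+++++++++++++++++++++++++++++++++++++++++++++++++++.###
++++++++++#########+++++#+++++++++++++++++++++++++++++++++++++++++++.###
+++++++######+######++++++++++++++++++++++++++++++++++++++++++++++++.###
+++++++###############+++++++++++++++++++++++++++++++++++++++++++++.+###
+++++++#########+######++++++#+++++++++++++++++++++++++++++++++++++.####
+++++++###########++#####++++++#++++++++++++++++++++++++++++++++++.#####
```

Run:
```python
from h import *
a=load('h22s');b=load('h26s');R=Rotation.from_euler('z',-.168).as_matrix();B=np.array([.623,-.055,0])
print(np.round([proj(a,B+R@np.array([x,y,.2])) for x,y in((-.075,-.085),(-.075,.085),(.075,.085),(.075,-.085))]))
d=(b['color'].astype(int)-a['color'].astype(int)).sum(2)
print('\n'.join(''.join('#' if abs(d[v,u])>25 else '.' for u in range(250,330)) for v in range(185,226)))
```

```text
[[251. 221.]
 [266. 193.]
 [320. 197.]
 [310. 227.]]
................................................................................
................................................................................
................................................................................
................................................................................
................................................................................
................................................................................
................................................................................
................................................................................
................................................................................
................................................................................
................................................................................
.....................#..........................................................
...........................#...............................................
[... 1573 characters left out ...]
..........#............#.....#......................
......................#...........................##............................
...........#................###.....................#...........................
............................#####.#........##...................................
........................########..#...........#.................................
............................#.###............#.#......#.........................
....................................................#..#........................
................................................................................
................................................................................
```

Call:
{"api": "step_arm", "payload": {"plan": [{"tx": 0.2, "ty": 4, "tz": -0.1, "twist": 0, "gripper": 255}, {"tx": 0.2, "ty": 4, "tz": -0.1, "twist": 0, "gripper": 255}, {"tx": 0, "ty": 4, "tz": 0, "twist": 0, "gripper": 255}, {"tx": 0, "ty": 4, "tz": 0, "twist": 0, "gripper": 255}, {"tx": 0, "ty": 2, "tz": 0, "twist": 0, "gripper": 255}, {"tx": 0, "ty": 0, "tz": 0, "twist": 0, "gripper": 255}]}}

```text
time_s: 34.65
ee_pos: [0.4575, -0.0139, 0.0996]
tcp_rot: [0.547, 0.451, -0.46, -0.535]
wrist_force: [-0.0, 0.3, -0.3]
gripper_width: -0.002
```

```bash
python3 to.py .460 -.014 .06
```

```text
34.65 [ 0.4575 -0.0139  0.0996] xang 1.4 tilt [-0.021 -1.    -0.004] F [-0.   0.3 -0.3] w -0.002 q [-0.07 -0.03  2.19 -0.03  0.98 -1.45]
tool delta cm [ 0.11  3.96 -0.23]
```

A new patch shows inside the mouth at scene pixels (274–284, 219–222): the syringe is in the bin. Now I press the pedal off the catch.

Call:
{"api": "step_arm", "payload": {"plan": [{"tx": 0.1, "ty": 2, "tz": -0.2, "twist": 0, "gripper": 255}, {"tx": 0, "ty": 1.5, "tz": 0, "twist": 0, "gripper": 255}, {"tx": 0, "ty": 0.6, "tz": 0, "twist": 0, "gripper": 255}, {"tx": 0, "ty": 0, "tz": 0, "twist": 0, "gripper": 255}]}}

```text
time_s: 35.05
ee_pos: [0.464, -0.0144, 0.0631]
tcp_rot: [0.549, 0.453, -0.458, -0.533]
wrist_force: [-0.6, -0.4, 0.6]
gripper_width: -0.002
```

Call:
{"api": "step_arm", "payload": {"plan": [{"tx": 0, "ty": 0.3, "tz": 0, "twist": 0, "gripper": 255}, {"tx": 0, "ty": 0.2, "tz": 0, "twist": 0, "gripper": 255}, {"tx": 0, "ty": 0, "tz": 0, "twist": 0, "gripper": 255}]}}

```text
time_s: 35.35
ee_pos: [0.4644, -0.0145, 0.0584]
tcp_rot: [0.549, 0.454, -0.458, -0.532]
wrist_force: [-0.3, 0.3, -0.1]
gripper_width: 0.003
```

Call:
{"api": "step_arm", "payload": {"plan": [{"tx": 0, "ty": 0.2, "tz": 0, "twist": 0, "gripper": 255}, {"tx": 0, "ty": 0, "tz": 0, "twist": 0, "gripper": 255}]}}

```text
time_s: 35.55
ee_pos: [0.464, -0.0145, 0.0559]
tcp_rot: [0.548, 0.454, -0.459, -0.532]
wrist_force: [-0.5, 0.3, -0.1]
gripper_width: -0.001
```

Call:
{"api": "step_arm", "payload": {"plan": [{"tx": 0, "ty": 0.2, "tz": 0, "twist": 0, "gripper": 255}, {"tx": 0, "ty": 0.2, "tz": 0, "twist": 0, "gripper": 255}, {"tx": 0, "ty": 0, "tz": 0, "twist": 0, "gripper": 255}]}}

```text
time_s: 35.85
ee_pos: [0.4644, -0.015, 0.0522]
tcp_rot: [0.549, 0.454, -0.459, -0.532]
wrist_force: [-1.6, -1.8, 5.5]
gripper_width: 0.004
```

Call:
{"api": "step_arm", "payload": {"plan": [{"tx": 0, "ty": 0.2, "tz": 0, "twist": 0, "gripper": 255}, {"tx": 0, "ty": 0, "tz": 0, "twist": 0, "gripper": 255}]}}

```text
time_s: 36.05
ee_pos: [0.4645, -0.0151, 0.0504]
tcp_rot: [0.549, 0.454, -0.459, -0.532]
wrist_force: [-0.9, -1.6, 5.1]
gripper_width: -0.004
```

Call:
{"api": "step_arm", "payload": {"plan": [{"tx": 0, "ty": 0.2, "tz": 0, "twist": 0, "gripper": 255}, {"tx": 0, "ty": 0, "tz": 0, "twist": 0, "gripper": 255}]}}

```text
time_s: 36.25
ee_pos: [0.4646, -0.0151, 0.0484]
tcp_rot: [0.549, 0.454, -0.459, -0.532]
wrist_force: [-0.4, -2.2, 4.5]
gripper_width: 0.001
```

Pedal is moving down with about 5 N. On to the stop.

Call:
{"api": "step_arm", "payload": {"plan": [{"tx": 0, "ty": 0.15, "tz": 0, "twist": 0, "gripper": 255}, {"tx": 0, "ty": 0, "tz": 0, "twist": 0, "gripper": 255}]}}

```text
time_s: 36.45
ee_pos: [0.4647, -0.0152, 0.047]
tcp_rot: [0.549, 0.454, -0.458, -0.532]
wrist_force: [-1.7, -1.6, 4.4]
gripper_width: -0.003
```

Call:
{"api": "step_arm", "payload": {"plan": [{"tx": 0, "ty": 0.12, "tz": 0, "twist": 0, "gripper": 255}, {"tx": 0, "ty": 0, "tz": 0, "twist": 0, "gripper": 255}]}}

```text
time_s: 36.65
ee_pos: [0.4648, -0.0152, 0.0462]
tcp_rot: [0.549, 0.454, -0.458, -0.532]
wrist_force: [-1.6, -1.8, 9.0]
gripper_width: 0.0
```

At the stop (9 N). Sliding back.

Call:
{"api": "step_arm", "payload": {"plan": [{"tx": -0.2, "ty": 0, "tz": 0, "twist": 0, "gripper": 255}, {"tx": -0.2, "ty": 0, "tz": 0, "twist": 0, "gripper": 255}, {"tx": -0.2, "ty": 0, "tz": 0, "twist": 0, "gripper": 255}, {"tx": -0.2, "ty": 0, "tz": 0, "twist": 0, "gripper": 255}, {"tx": -0.2, "ty": 0, "tz": 0, "twist": 0, "gripper": 255}, {"tx": -0.2, "ty": 0, "tz": 0, "twist": 0, "gripper": 255}, {"tx": -0.2, "ty": 0, "tz": 0, "twist": 0, "gripper": 255}, {"tx": -0.2, "ty": 0, "tz": 0, "twist": 0, "gripper": 255}, {"tx": 0, "ty": 0, "tz": 0, "twist": 0, "gripper": 255}]}}

```text
time_s: 37.55
ee_pos: [0.4621, -0.0304, 0.0463]
tcp_rot: [0.549, 0.454, -0.458, -0.532]
wrist_force: [-1.7, 0.9, 6.6]
gripper_width: -0.001
```

Call:
{"api": "step_arm", "payload": {"plan": [{"tx": -0.2, "ty": 0, "tz": 0, "twist": 0, "gripper": 255}, {"tx": -0.2, "ty": 0, "tz": 0, "twist": 0, "gripper": 255}, {"tx": 0, "ty": 0, "tz": 0, "twist": 0, "gripper": 255}]}}

```text
time_s: 37.85
ee_pos: [0.4614, -0.034, 0.0464]
tcp_rot: [0.549, 0.454, -0.458, -0.532]
wrist_force: [-2.6, 2.1, 6.4]
gripper_width: -0.004
```

```bash
python3 gate.py h27 | sed -n '1,23p'
python3 - <<'E'
from h import *
for n in ('h4t','h19t','h27t'):
    g=cv2.cvtColor(load(n)['color'],cv2.COLOR_RGB2GRAY);print(n);print('\n'.join(' '.join('%3d'%x for x in r) for r in g[270:284:2,290:312]))
E
```

```text
58  61  61  62  63  59  60  61  55  46  37  38  28  75 144 128  78  37  50  60  60  59  78  84
 41  42  42  42  41  42  41  42  39  38  28  83  90 118 111  78  42  23  61  61  60  60  57  64
 25  28  33  33  34  31  28  27  21  75 120 130 125 109  77  42  30  19 102 118  76  55  59  60
132 126 106  99  93  87 113 154 151 126 115 106 100  75  42  30  26  15  81 146 157 108  65  57
109 108 111 119 120 119 117 116 108 102 101 103  78  43  31  28  21  14  89  98 126 144 127  77
107 106  90  87  84 100 102 102 103 102  77  44  31  29  31  23  21  19  33  71  96 106 145 151
 87 101 106 106 105 106 106  91  73  45  31  31  32  30  22  20  20  19  17  19  31  89  90 114
 33  36  48  51  51  39  32  33  32  32  30  31  28  25  21  20  21  23  19  17  13  96 104 100
 32  32  31  33  32  31  32  31  34  28  24  22  22  20  20  22  23  16  18  19  23  92 101 104
 25  27  32  27  30  26  29  27  22  21  23  22  23  26  23  22  21  19  17  17  30  92 101  97
 23  21  24  24  24  24  25  25  22  18  24  25  19  21  18  20  20  34  26  14  29  93 103  87
 24  22  24  22  20  22  24  23  22  22  22  
[... 2189 characters left out ...]
189 189 188 187 185 186 187 187 186 185 183 186 184 184 184 182 182 180 181 182
h27t
113 125 131  90  35  42  92 129  92  36  42  93 126  92  37  46  94 128 112 123 109  79
115  70 121 135 132 129  90  36  44  92 129  93  37  45  94 126  92  56 122  85 167 189
190 190 192 116  70 120 134 131 131  90  37  43  93 129  92  69 115  97  82 168 189 187
186 187 188 190 190 193 116  70 119 136 130 130  89  35  71 113  84 167 187 186 185 186
188 190 188 189 187 187 188 189 194 117  70 120 135 105  78  84 168 186 184 183 184 182
188 189 188 188 188 188 188 186 188 189 188 190 116  67  81 169 187 184 185 186 183 183
185 185 188 189 189 186 186 185 187 187 187 186 187 186 187 185 185 181 181 180 181 183
```

The bar is back in the straight slot (top pixels about 320,246). Easing up.

Call:
{"api": "step_arm", "payload": {"plan": [{"tx": 0, "ty": -0.2, "tz": 0, "twist": 0, "gripper": 255}, {"tx": 0, "ty": -0.2, "tz": 0, "twist": 0, "gripper": 255}, {"tx": 0, "ty": -0.2, "tz": 0, "twist": 0, "gripper": 255}, {"tx": 0, "ty": -0.2, "tz": 0, "twist": 0, "gripper": 255}, {"tx": 0, "ty": -0.2, "tz": 0, "twist": 0, "gripper": 255}, {"tx": 0, "ty": -0.2, "tz": 0, "twist": 0, "gripper": 255}, {"tx": 0, "ty": -0.2, "tz": 0, "twist": 0, "gripper": 255}, {"tx": 0, "ty": -0.2, "tz": 0, "twist": 0, "gripper": 255}, {"tx": 0, "ty": -0.2, "tz": 0, "twist": 0, "gripper": 255}, {"tx": 0, "ty": 0, "tz": 0, "twist": 0, "gripper": 255}]}}

```text
time_s: 38.9
ee_pos: [0.4605, -0.034, 0.0639]
tcp_rot: [0.548, 0.454, -0.459, -0.532]
wrist_force: [-1.5, 1.3, 5.7]
gripper_width: -0.001
```

```bash
python3 lid.py h28 h22 h12|tail -4;python3 gate.py h28 | sed -n '7,16p;23p'
```

```text
h28 [(110, None), (125, None), (140, [297, 333]), (155, [288, 331]), (170, [285, 329]), (185, [292, 327]), (200, [272, 324])]
h22 [(110, None), (125, None), (140, [312, 333]), (155, [305, 331]), (170, [305, 329]), (185, [312, 327]), (200, [308, 324])]
h12 [(110, None), (125, None), (140, [296, 333]), (155, [288, 331]), (170, [286, 329]), (185, [293, 327]), (200, [300, 324])]
[-1.   1.4  5.2]
 23  23  22  23  22  23  21  26  21  23  21  25  22  18  20  21  19  34  24  16  32  87  92 114
 23  25  24  26  22  21  24  25  21  20  23  21  20  21  20  22  19  53  31  14  11  98 103 101
 26  26  25  22  22  21  23  25  19  23  22  24  24  24  22  22  16  49  31  16  21  92 102 104
 23  25  23  23  23  26  23  26  23  23  20  22  18  24  20  20  48  72  41  15  31  92 102  95
 24  23  26  25  22  24  23  23  23  23  22  22  26  21  21  19  21  49  27  10  27  92 101  86
 24  24  23  24  25  23  24  22  24  23  22  24  23  22  22  23  19  42  92  62  45  92 100 102
 23  21  21  26  24  22  22  23  21  25  23  21  22  18  19  18  23  71 123 133 110 102  98 101
 24  24  25  24  23  23  24  22  24  22  22  24  23  23  20  35  25  31 121 102  91  98  99 100
 23  24  23  24  18  26  22  22  24  21  24  26  25  22  29  51  39  24  66  77  90  98 100 101
 23  22  26  25  28  24  24  25  21  24  22  23  25  24  37  44  50  27  71  47  93 102  98  99
[-2.5  2.7  5.9]
```

Call:
{"api": "step_arm", "payload": {"plan": [{"tx": 0, "ty": -0.25, "tz": 0, "twist": 0, "gripper": 255}, {"tx": 0, "ty": -0.25, "tz": 0, "twist": 0, "gripper": 255}, {"tx": 0, "ty": -0.25, "tz": 0, "twist": 0, "gripper": 255}, {"tx": 0, "ty": -0.25, "tz": 0, "twist": 0, "gripper": 255}, {"tx": 0, "ty": -0.25, "tz": 0, "twist": 0, "gripper": 255}, {"tx": 0, "ty": -0.25, "tz": 0, "twist": 0, "gripper": 255}, {"tx": 0, "ty": -0.25, "tz": 0, "twist": 0, "gripper": 255}, {"tx": 0, "ty": -0.25, "tz": 0, "twist": 0, "gripper": 255}, {"tx": 0, "ty": -0.25, "tz": 0, "twist": 0, "gripper": 255}, {"tx": 0, "ty": -0.25, "tz": 0, "twist": 0, "gripper": 255}, {"tx": 0, "ty": -0.25, "tz": 0, "twist": 0, "gripper": 255}, {"tx": 0, "ty": -0.25, "tz": 0, "twist": 0, "gripper": 255}, {"tx": 0, "ty": 0, "tz": 0, "twist": 0, "gripper": 255}]}}

```text
time_s: 40.3
ee_pos: [0.4613, -0.0336, 0.0945]
tcp_rot: [0.549, 0.454, -0.458, -0.532]
wrist_force: [4.3, 0.1, 6.2]
gripper_width: 0.0
```

Call:
{"api": "step_arm", "payload": {"plan": [{"tx": 0, "ty": -0.25, "tz": 0, "twist": 0, "gripper": 255}, {"tx": 0, "ty": -0.25, "tz": 0, "twist": 0, "gripper": 255}, {"tx": 0, "ty": -0.25, "tz": 0, "twist": 0, "gripper": 255}, {"tx": 0, "ty": -0.25, "tz": 0, "twist": 0, "gripper": 255}, {"tx": 0, "ty": -0.2, "tz": 0, "twist": 0, "gripper": 255}, {"tx": 0, "ty": -0.2, "tz": 0, "twist": 0, "gripper": 255}, {"tx": 0, "ty": -0.2, "tz": 0, "twist": 0, "gripper": 255}, {"tx": 0, "ty": -0.2, "tz": 0, "twist": 0, "gripper": 255}, {"tx": 0, "ty": -0.2, "tz": 0, "twist": 0, "gripper": 255}, {"tx": 0, "ty": -0.2, "tz": 0, "twist": 0, "gripper": 255}, {"tx": 0, "ty": -0.2, "tz": 0, "twist": 0, "gripper": 255}, {"tx": 0, "ty": -0.2, "tz": 0, "twist": 0, "gripper": 255}, {"tx": 0, "ty": 0, "tz": 0, "twist": 0, "gripper": 255}]}}

```text
time_s: 41.6
ee_pos: [0.459, -0.0327, 0.119]
tcp_rot: [0.548, 0.453, -0.459, -0.533]
wrist_force: [0.3, -0.4, -0.0]
gripper_width: -0.001
```

Force is zero at z = 0.119, so the pedal is fully up. I retreat upward and check the lid and the bystanders.

Call:
{"api": "step_arm", "payload": {"plan": [{"tx": 0, "ty": -0.5, "tz": 0, "twist": 0, "gripper": 255}, {"tx": 0, "ty": -2, "tz": 0, "twist": 0, "gripper": 255}, {"tx": 0, "ty": -4, "tz": 0, "twist": 0, "gripper": 255}, {"tx": 0, "ty": -4, "tz": 0, "twist": 0, "gripper": 255}, {"tx": 4, "ty": -3, "tz": 0, "twist": 0, "gripper": 255}, {"tx": 4, "ty": -2, "tz": 0, "twist": 0, "gripper": 255}, {"tx": 4, "ty": 0, "tz": 0, "twist": 0, "gripper": 255}, {"tx": 4, "ty": 0, "tz": 0, "twist": 0, "gripper": 255}, {"tx": 4, "ty": 0, "tz": 0, "twist": 0, "gripper": 255}, {"tx": 4, "ty": 0, "tz": 0, "twist": 0, "gripper": 255}, {"tx": 0, "ty": 0, "tz": 0, "twist": 0, "gripper": 255}]}}

```text
time_s: 42.7
ee_pos: [0.4989, 0.2111, 0.2695]
tcp_rot: [0.547, 0.455, -0.459, -0.532]
wrist_force: [0.4, 0.1, -0.7]
gripper_width: -0.003
```

Run:
```python
from h import *
s=arm.observe();print(s['time_s'],np.round(s['wrist_force'],1))
for n in ('scene','top'):
    a=load(n+'0')['color'].astype(np.int16);c=capture(n);b=c['color'].astype(np.int16)
    save(c,'end_'+n)
    d=(np.abs(a-b).sum(2)>60).astype(np.uint8);k,l,st,ce=cv2.connectedComponentsWithStats(cv2.morphologyEx(d,cv2.MORPH_CLOSE,np.ones((3,3))))
    print(n,[(st[i].tolist()) for i in range(1,k) if st[i,4]>8])
```

```text
42.7 [ 0.4  0.1 -0.7]
scene [[0, 0, 99, 215, 10786], [74, 0, 190, 149, 6914], [185, 223, 16, 10, 70], [234, 226, 13, 5, 38], [99, 234, 44, 23, 620], [178, 239, 17, 7, 50], [13, 269, 18, 10, 80], [32, 271, 35, 12, 224], [147, 401, 11, 7, 45]]
top [[0, 0, 12, 8, 55], [0, 0, 537, 420, 115422], [366, 4, 7, 11, 20], [385, 9, 8, 9, 13], [245, 152, 6, 5, 21], [243, 197, 4, 3, 10], [263, 210, 5, 3, 11], [364, 211, 10, 10, 20], [478, 227, 8, 4, 13], [479, 233, 10, 7, 31], [433, 241, 5, 6, 10], [447, 243, 12, 10, 40], [448, 251, 5, 5, 15], [420, 284, 5, 3, 11], [456, 285, 7, 3, 12], [0, 291, 13, 25, 188], [22, 297, 48, 80, 1922], [445, 301, 6, 4, 13], [439, 331, 9, 6, 20], [425, 346, 6, 4, 16], [72, 349, 10, 16, 68], [434, 348, 3, 5, 9], [343, 377, 40, 22, 129], [338, 398, 36, 22, 118]]
```

```bash
python3 -c "
from plant import order; print(order.close_job())"
```

```text
the job is handed in; nothing more can be done
None
```

The job is handed in: the syringe is in the bin, the lid is shut and the pedal is fully up in the straight part of its slot. The robot clock stood at 42.7 s at my last check.

**How it went**
- **First press:** I felt the pedal's stop at a tip height of about 46 mm. My steps pushed it to about 27 N vertical (about 30 N in all) before I backed off, which is below the 35 N limit.
- **First catch attempt:** with 9 to 12 N of side push, the pedal rose past the catch height without hanging. I never found out why. I kept holding it, pressed it down again and retried with about 5 N of side push.
- **On the catch:** it hung 8.5 mm above the stop, and the lid stayed open with nothing touching the pedal.
- **Syringe:** I gripped it by the barrel (12 mm) and released it inside the mouth. A new patch inside the bin in the scene camera agrees with that.
- **Closing:** I pressed the pedal off the catch to the stop (9 N), slid it back, and eased it up at 20 to 25 mm/s until the force was zero at 119 mm. The slam limit is 100 mm/s at the tread.

**Last checks**
- Compared with the start, the scene view showed change only where the syringe had lain, plus patches I took to be the arm. Lid and pedal looked as they did at the start, and nothing showed at the marker, screwdriver or tweezers.
- The top view was blocked by the arm and its brightness had shifted, so the flux brush was not checked at the end. I did not work near it.
- The syringe lay roughly along world x in the images, not along y as the text says. I went by the images and the grasp fitted.
- Joint 6 reached its range limit (-2.55 rad) once while I was turning the held syringe, so I turned it the other way.

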